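# Press the first pack back in a sprung shelf pusher and hold it

## Task

Stand the small tall carton upright in the lane of the shelf pusher, between the front lip and the spring-loaded paddle, with one of its broad faces to the paddle; then use it to press the paddle back until it is fully home against its stop, without crushing the carton. Finish while still holding it there, so that the rest of the row can be slipped in front of it: do not let go or the spring throws it forward again. Leave the other carton, the tape roll and the hand scanner where they are.

Things in the scene. Friction and masses are not known exactly. Their poses are not given: they have to be found in the camera images.
- pack: The small tall carton to load, plain brown board: 38 deep (its x) x 50 wide (its y) x 95 mm high, 0.1 to 0.25 kg, loose, standing upright on the table. Origin: centre of its underside, z up. The broad faces (50 x 95) are at x = -19 and +19 mm; front and back are equivalent.
- tray: The shelf pusher, fixed, yaw within 0.4 rad: open-topped slick grey lane along its x; floor 4 mm above the table; side rails 56 mm apart inside (64 outside), tops 28 mm above the table. It spans x = -115 to +65 mm; steel stop with front face at x = +49 mm, top at 44 mm. Origin: at table height on the lane's middle line; +x points from the front lip to the stop (pressing direction), z up.
- gap (a point): Middle of the free gap between the lip and the resting paddle, on the lane floor (tray x = -73 mm, 4 mm above the table). The gap is 78 mm long along the lane. The clear front lip has its inner face at tray x = -112 mm and its top 18 mm above the table.
- paddle: Black sprung paddle, 5 thick x 46 wide, top 91 mm above the table, steel spring drum behind it (the drum meets the stop). Origin: on the face towards the lip, mid-lane, at lane floor height; axes as the tray's. Slides only along tray x: face at -34 mm at rest, +26 mm hard at the stop (60 mm travel). Spring pushes it to the lip, about 5 N at rest, 10 N at the stop; friction adds 1 N.
- box: Another carton, brown board, low and wide: 85 (x) x 110 (y) x 60 mm high, loose, bystander. Origin: centre of its underside.
- tape: Roll of clear packing tape lying flat, 100 across, 45 mm high, loose, bystander. Origin: centre of its underside.
- scanner: Grey hand scanner lying on the table, about 150 long x 60 x 34 mm, loose, bystander. Origin: underside, 52 mm from the handle's end; its head lies at +x, up to x = 97 mm.

How it is judged (in metres and radians):
On the way, in this order (a step that is already met when the one before it is completed fails the run):
1. the small carton stands in the lane in front of the paddle, which is not yet pressed home (z of pack in the frame of tray below 0.012 m and y of pack in the frame of tray between -0.008 and 0.008 m and x of pack in the frame of tray between -0.105 and 0.02 m and angle between pack's own z axis and vertical below 0.14 rad and angle between the x axis of pack and the x axis of tray, either way round below 0.14 rad and x of paddle in the frame of tray below 0.01 m), for 0.1 s.
2. the carton has pressed the paddle against its stop and is held there (z of pack in the frame of tray below 0.012 m and y of pack in the frame of tray between -0.008 and 0.008 m and x of pack in the frame of tray between -0.105 and 0.02 m and angle between pack's own z axis and vertical below 0.14 rad and angle between the x axis of pack and the x axis of tray, either way round below 0.14 rad and x of paddle in the frame of tray above 0.0235 m and contact force between pack and paddle above 4 N and contact force between the fingers and pack above 1 N), for 0.5 s.
At the end, for the whole second after the job is handed in: Carton in the lane: underside within 8 mm of the lane floor, 8 mm of the middle line, upright and square within 8 degrees; paddle within 2.5 mm of its 60 mm travel, pressed by the carton (over 4 N); fingers touching the carton (over 1 N); all still (all of step 2 and linear speed of pack below 0.02 m/s); the arm keeps its last pose, push and grip.
It fails at once if the carton is crushed against the paddle (over 45 N) (contact force between pack and paddle above 45 N).
It fails at once if another thing is disturbed (moved over 30 mm) (distance of any of box, tape, scanner from where it was at the start of the episode above 0.03 m).
It also fails if it takes over 42 s, if anything falls off the work surface, if the arm or the gripper's body presses on something with over 40 N, if the wrist force passes 120 N, or if a joint passes its speed limit or range.

## Robot

A 6-joint arm with a two-finger parallel gripper is mounted at the origin on the work surface. World frame = base frame: x ahead of the robot, y to its left, z up, the work surface at z = 0. Lengths are in mm, angles in rad, forces in N, time in s.
With the tool pointing down it reaches from about 350 to 975 mm from the base axis. Payload 7.1 kg.
Tool frame: the origin (TCP) lies on the centre line of the jaws, within the pads' length; the fingertips stand 8 mm ahead of it and the grasp point (between the pads) lies 11 mm behind it; z points along the fingers, x is the direction in which the jaws open and shut, and the axes are right-handed (so a half turn about z gives the same grasp; the last joint's range is limited). The gripper opens to 88 mm and grips with 3 to 60 N. Pads are 20 mm wide; open, the fingers measure 115 mm over their backs; the gripper's body (75 mm by 178 mm) begins 61 mm behind the grasp point.
Start: joints at [1.177, 0.423, 1.63, -0, 1.089, -0.019], TCP at [228.772, 581.608, 230.675] pointing down, gripper open.
Joint ranges: [-3, 3], [-0.9, 2.11], [0.09, 2.58], [-1.31, 4.45], [0.11, 2.69], [-2.54, 2.54]. Speed limits (rad/s): [2.39, 2.39, 3.01, 3.14, 3.14, 3.14].

## Interface

Orientations are given as a rotation vector (axis times angle).
In Python, from workcell import ctrl gives the robot as it stands.
- The arm moves only by the shell command python3 -m handwheel 'ROWS'. ROWS is JSON, a list of rows, each a list of 3 entries, a list of its own where there are three numbers: the turn, a rotation vector about the tool's x, y, z in rad, then the shift along the tool's x, y, z in mm, then the opening, from 0 (shut) to 1 (fully open). In form: [[[ax, ay, az], [tx, ty, tz], jaw], ...]. A call has exactly 10 rows; each row shifts and turns the pose as measured when the row begins, along the tool's axes as they then stand; what a row does not reach is not made up. A row lasts 1/12 s, in which the tool goes at most 41.7 mm and 7.16 degrees, less where a joint would pass 70% of its speed; a pose out of reach is approached as far as the arm can. A call with a gripper value outside its range is refused whole. The fingers move at their own pace and stop on an object; the grip force is fixed at half the most. Time passes only in rows, so rows that do not move let the fingers close, or fill a call up. It gives the time, the measured TCP pose, the force and the opening at its end, in the units of the state.
- ctrl.get_obs(): the state, without advancing time (a new reading comes with each control period).
- ctrl.get_image(name): name is "scene" or "side" or "wrist"; returns a dict with "pixels" (420x560x3 uint8, red, green, blue), "camera_matrix" (3x3 intrinsics, pixels), "dist" ([k1, k2, p1, p2, k3] as OpenCV has them; the pictures are not rectified), "rvec" (rotation vector, rad) and "tvec" (3), from world to camera coordinates, as OpenCV has them. Camera axes: x right, y down, z forward; pixel columns grow to the right and rows downward; lengths in mm; the calibration is good to about 2 mm. A picture is of the moment at which its call begins. There is no depth.
- ctrl.close_job(): hands the job in, once; it reports no verdict.
Trained networks look in a picture, given as the dict that the camera call returned (one of the last four; its "shot" number tells which), for a name from the list of things; names that differ only in an ending like _2 or _b are one class to them, and where a whole thing is asked for, a point or a joint stands for the part that bears it (a point fixed in the world has none). Each returns a list of dicts, best first, with "score" (0 to 1); they miss things now and then, are a little off and sometimes report something else, mostly with a low value. They report only what shows in the picture. A call takes as long as a camera call.
- ctrl.look_for(picture, query): "position" ([x, y, z] in mm, in the coordinates of the camera as it stood for that picture, good to about 4 mm: the middle of the surface that is visible of it).
- ctrl.spot_point(picture, query): "position" ([x, y, z] in mm, in the coordinates of the camera as it stood for that picture, good to about 4 mm: a listed point, or the origin of a listed thing).
The state is a dict: "t": time; "qpos": joint angles; "qvel": joint speeds; "joint_torque": joint torques, N m; "ee_pos": TCP position; "orientation": TCP orientation; "ft_force": force on the tool from outside, world axes, zero at the start; "moment": the same for the moment, N m; "width": finger opening in mm.
Only numpy, scipy, OpenCV 4.12 (cv2) and the standard library are available. Lean on these libraries where they do the work, as an engineer would, in place of code of your own. Each camera call takes 0.05 s, during which the arm holds its last target.

## Working session

There is one attempt and no reset: what is moved stays moved. The work goes in short steps, Python scripts to look and compute and a shell command to move; the robot and the scene stay as the last step left them, time stands still between calls to the robot, and variables do not carry over. Pictures are saved under pics/ and viewed, and the job is handed in when it is done.

```bash
mkdir -p pics; ls
cat > h.py <<'E'
import numpy as np, cv2
from workcell import ctrl
def shot(name,fn):
    p=ctrl.get_image(name); cv2.imwrite('pics/'+fn,p['pixels'][:,:,::-1]); return p
def w(p,x):
    R=cv2.Rodrigues(np.array(p['rvec'],float))[0]; return R.T@(np.array(x,float)-np.array(p['tvec'],float).ravel())
def pix(p,X):
    return cv2.projectPoints(np.array(X,float).reshape(-1,1,3),np.array(p['rvec'],float),np.array(p['tvec'],float),np.array(p['camera_matrix']),np.array(p['dist']))[0].reshape(-1,2)
def ray(p,uv,z):
    n=cv2.undistortPoints(np.array(uv,float).reshape(-1,1,2),np.array(p['camera_matrix']),np.array(p['dist'])).reshape(-1,2)
    R=cv2.Rodrigues(np.array(p['rvec'],float))[0]; c=-R.T@np.array(p['tvec'],float).ravel()
    out=[]
    for a in n:
        d=R.T@np.array([a[0],a[1],1]); out.append(c+d*(z-c[2])/d[2])
    return np.array(out)
E
python3 - <<'E'
from h import *
np.set_printoptions(precision=3,suppress=True)
for n in ['scene','side']:
    p=shot(n,n+'1.png')
    for q in ['pack','tray','gap','paddle','box','tape','scanner']:
        print(n,q,[(np.round(w(p,d['position'])),round(d['score'],2)) for d in ctrl.spot_point(p,q)[:3]])
print(ctrl.get_obs())
E
```

```text
pics
scene pack [(array([513.,  18.,   2.]), 0.96), (array([ 543., -259.,    0.]), 0.72)]
scene tray [(array([ 542., -260.,    1.]), 0.8)]
scene gap [(array([ 473., -253.,   -1.]), 0.93), (array([ 340., -503.,    4.]), 0.75)]
scene paddle [(array([ 518., -258.,    1.]), 0.8)]
scene box []
scene tape [(array([766., 160.,  -2.]), 0.57)]
scene scanner [(array([ 338., -502.,    5.]), 0.95)]
side pack [(array([510.,  13.,  -3.]), 0.75), (array([566., 290.,  -1.]), 0.34)]
side tray [(array([ 542., -261.,    0.]), 0.91)]
side gap [(array([ 467., -262.,    3.]), 0.68)]
side paddle [(array([ 508., -262.,    7.]), 0.75), (array([765., 156.,   3.]), 0.21)]
side box [(array([564., 287.,  -0.]), 0.95)]
side tape [(array([765., 156.,   3.]), 0.62)]
side scanner [(array([ 334., -506.,    1.]), 0.83)]
{'t': 0.8, 'qpos': array([ 1.177,  0.423,  1.63 ,  0.   ,  1.089, -0.019]), 'qvel': array([ 0.001, -0.001, -0.001,  0.   , -0.001,  0.001]), 'joint_torque': array([  0.002, -54.452, -27.404,   0.065,   0.016,  -0.   ]), 'ee_pos': array([228.779, 581.6  , 230.697]), 'orientation': array([-2.596, -1.769, -0.   ]), 'ft_force': array([-0.7  ,  0.895,  0.126]), 'moment': array([-0.042,  0.009, -0.02 ]), 'width': 87.80651743993992}
```

View pics/scene1.png

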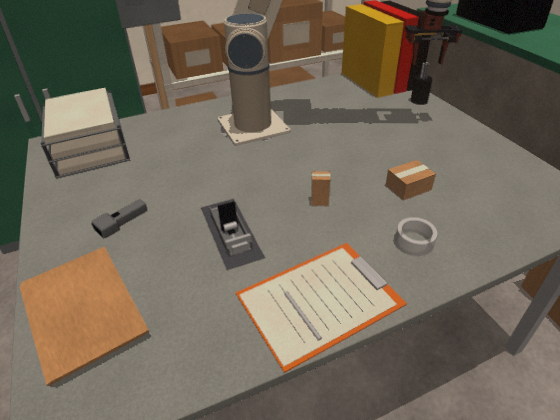

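View pics/side1.png

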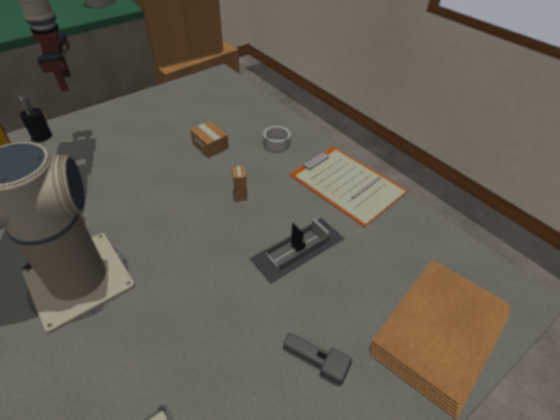

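Run:
```python
import cv2,numpy as np
a=cv2.imread('pics/scene1.png');b=cv2.imread('pics/side1.png')
def c(i,x,y,wd,h): return cv2.resize(i[y:y+h,x:x+wd],(400,300),interpolation=cv2.INTER_CUBIC)
o=np.vstack([np.hstack([c(a,190,190,80,60+15-15),c(a,285,155,80,60)]),np.hstack([c(b,248,215,100,75),c(b,200,150,80,60)])])
cv2.imwrite('pics/crop1.png',o)
```

```text
(no output)
```

View pics/crop1.png

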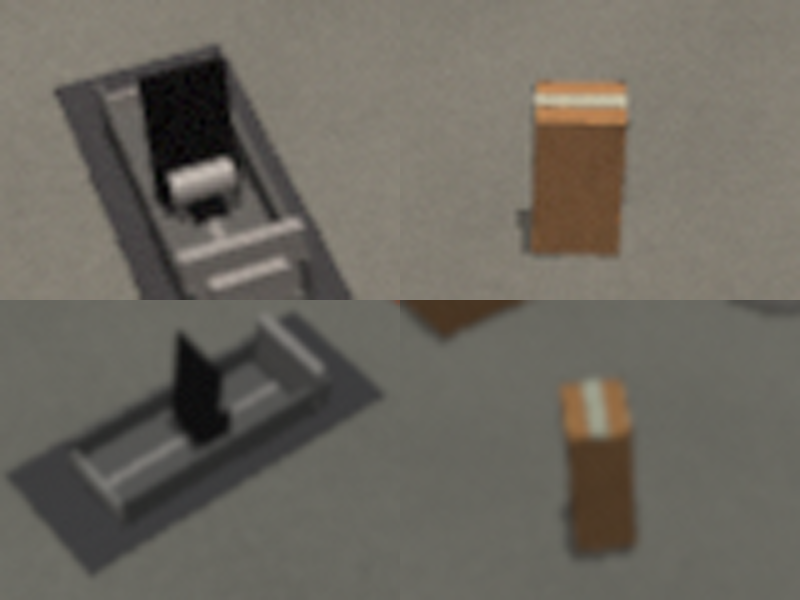

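```bash
python3 -m handwheel '[[[0,0,-0.124],[-23,26,0],1],[[0,0,-0.124],[-26,23,0],1],[[0,0,-0.124],[-29,20,0],1],[[0,0,0],[-35,18,0],1],[[0,0,0],[-35,18,0],1],[[0,0,0],[-35,18,0],1],[[0,0,0],[-35,18,0],1],[[0,0,0],[-35,18,0],1],[[0,0,0],[-35,18,0],1],[[0,0,0],[-35,18,0],1]]'
```

```text
t: 1.63
ee_pos: [408.4, 238.7, 230.6]
orientation: [-2.198, -2.242, -0.012]
ft_force: [0.5, 0.9, -0.3]
width: 87.7
```

```bash
python3 -m handwheel '[[[0,0,0],[-36,14,0],1],[[0,0,0],[-36,14,0],1],[[0,0,0],[-36,14,0],1],[[0,0,0],[-36,14,0],1],[[0,0,0],[-30,10,0],1],[[0,0,0],[0,0,0],1],[[0,0,0],[0,0,0],1],[[0,0,0],[0,0,0],1],[[0,0,0],[0,0,0],1],[[0,0,0],[0,0,0],1]]'
python3 - <<'E'
from h import *
p=shot('wrist','w1.png')
R=cv2.Rodrigues(np.array(p['rvec'],float))[0]
print('cam',-R.T@np.array(p['tvec']).ravel(),R[2])
for q in ['pack','tray']:
    print(q,[(np.round(w(p,d['position'])),round(d['score'],2)) for d in ctrl.spot_point(p,q)[:3]])
o=ctrl.get_obs();print(o['ee_pos'],o['orientation'])
E
```

```text
t: 2.47
ee_pos: [483.2, 52.0, 232.0]
orientation: [2.206, 2.234, 0.02]
ft_force: [-0.5, -0.6, -0.0]
width: 87.7
cam [412.07442788  49.75605856 384.35178096] [ 0.25953898  0.00949838 -0.96568592]
pack [(array([512.,  13.,   0.]), 0.7)]
tray [(array([ 542., -261.,   -5.]), 0.9)]
[483.26365001  51.96349953 231.95493014] [2.20553986 2.23397739 0.01974367]
```

View pics/w1.png

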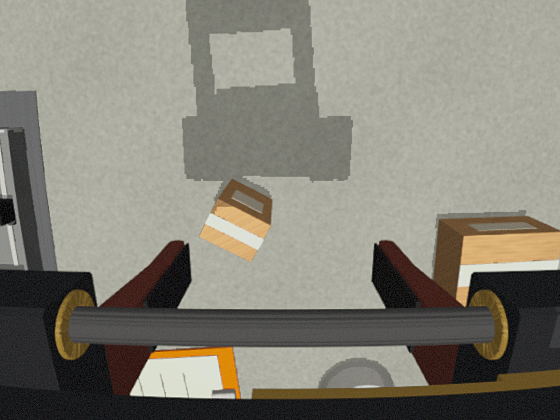

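Run:
```python
import cv2,numpy as np
a=cv2.imread('pics/w1.png')
c1=cv2.resize(a[170:270,190:290],(600,600),interpolation=cv2.INTER_CUBIC)
cv2.imwrite('pics/crop2.png',c1)
```

```text
(no output)
```

View pics/crop2.png

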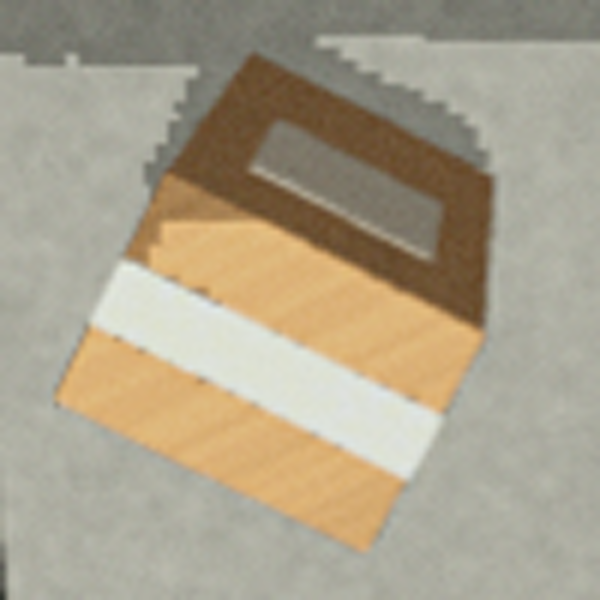

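```bash
cat > m.py <<'E'
from h import *
np.set_printoptions(precision=2,suppress=True)
P=None
E
python3 - <<'E'
from h import *
np.set_printoptions(precision=3,suppress=True)
p=ctrl.get_image('wrist')
t=np.array([(165,175),(485,330),(368,550),(57,402)])/6+np.array([190,170])
c=ray(p,t-0.4,95); print(c,c.mean(0))
for i in range(4):
    d=c[(i+1)%4]-c[i]; print(np.linalg.norm(d),np.arctan2(d[1],d[0]))
b=ray(p,np.array([(255,52),(492,175)])/6+np.array([190,170]),0); print(b)
E
```

```text
[[481.464   0.039  95.   ]
 [503.149  43.857  95.   ]
 [536.341  27.243  95.   ]
 [514.451 -16.373  95.   ]] [508.851  13.691  95.   ]
48.88971334853352 1.1112576549156283
37.117943438190196 -0.4640793515316811
48.800854155862034 -2.035941751473997
36.84403241246259 2.679912144025625
[[481.909   0.998   0.   ]
 [504.068  43.492   0.   ]]
```

```bash
cat >> h.py <<'E'
from scipy.spatial.transform import Rotation as Ro
def need(pos,xang):
    "remaining turn (tool rotvec) and shift (tool axes) to tool-down with tool x at world angle xang"
    o=ctrl.get_obs(); R=Ro.from_rotvec(o['orientation'])
    c,s=np.cos(xang),np.sin(xang)
    T=Ro.from_matrix(np.array([[c,s,0],[s,-c,0],[0,0,-1]]))
    print('t',round(o['t'],2),'pos',np.round(o['ee_pos'],1),'turn',np.round((R.inv()*T).as_rotvec(),3),'shift now',np.round(R.inv().apply(np.array(pos)-o['ee_pos']),1),'shift in final frame',np.round(T.inv().apply(np.array(pos)-o['ee_pos']),1),'F',np.round(o['ft_force'],1),'w',round(o['width'],1))
E
python3 -c "
from h import *
need([510,13.7,40],1.11)"
```

```text
t 2.67 pos [483.4  51.8 232. ] turn [ 0.009 -0.01   0.473] shift now [-39.8  24.1 191.9] shift in final frame [-22.3  40.8 192. ] F [ 0.2  0.1 -0.5] w 88.2
```

```bash
python3 -m handwheel '[[[0.005,-0.005,0.118],[0,0,18],1],[[0.004,-0.005,0.118],[0,0,18],1],[[0,0,0.118],[0,0,18],1],[[0,0,0.118],[0,0,18],1],[[0,0,0],[-11,20,0],1],[[0,0,0],[-11,20,0],1],[[0,0,0],[0,0,0],1],[[0,0,0],[0,0,0],1],[[0,0,0],[0,0,0],1],[[0,0,0],[0,0,0],1]]'; python3 -c "
from h import *
need([510,13.7,40],1.11)
p=shot('wrist','w2.png')"
```

```text
t: 3.5
ee_pos: [509.4, 19.0, 157.6]
orientation: [2.681, 1.635, 0.002]
ft_force: [-0.7, 0.5, 0.1]
width: 88.2
t 3.5 pos [509.4  19.  157.6] turn [ 0.002 -0.    -0.015] shift now [ -4.4   2.7 117.6] shift in final frame [ -4.5   2.9 117.6] F [-0.7  0.5  0.1] w 88.2
```

View pics/w2.png

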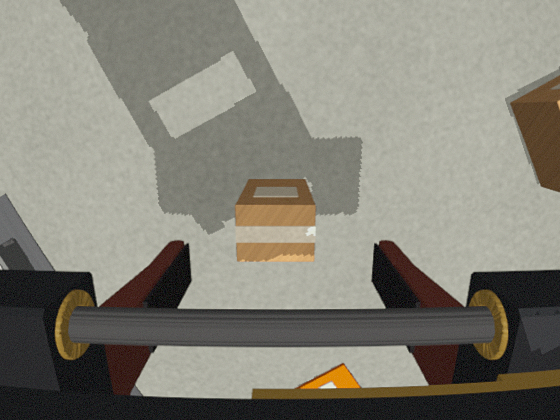

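```bash
python3 -m handwheel '[[[0,0,-0.015],[-4,3,0],1],[[0,0,0],[0,0,30],1],[[0,0,0],[0,0,30],1],[[0,0,0],[0,0,30],1],[[0,0,0],[0,0,16],1],[[0,0,0],[0,0,8],1],[[0,0,0],[0,0,0],1],[[0,0,0],[0,0,0],1],[[0,0,0],[0,0,0],1],[[0,0,0],[0,0,0],1]]'; python3 -c "
from h import *
need([510,13.7,40],1.11)"
```

```text
t: 4.38
ee_pos: [514.4, 15.6, 45.4]
orientation: [2.653, 1.668, 0.017]
ft_force: [0.1, -0.1, -0.8]
width: 87.9
t 4.38 pos [514.4  15.6  45.4] turn [ 0.013 -0.005  0.012] shift now [-3.6 -3.2  5.3] shift in final frame [-3.6 -3.1  5.4] F [ 0.1 -0.1 -0.8] w 87.9
```

```bash
python3 -m handwheel '[[[0.013,-0.005,0.012],[-3.6,-3.2,5.3],1],[[0,0,0],[0,0,0],1],[[0,0,0],[0,0,0],0],[[0,0,0],[0,0,0],0],[[0,0,0],[0,0,0],0],[[0,0,0],[0,0,0],0],[[0,0,0],[0,0,0],0],[[0,0,0],[0,0,0],0],[[0,0,0],[0,0,0],0],[[0,0,0],[0,0,0],0]]'; python3 -c "
from h import *
need([510,13.7,40],1.11)"
```

```text
t: 5.22
ee_pos: [512.1, 13.5, 43.2]
orientation: [2.669, 1.653, 0.007]
ft_force: [0.4, -0.1, 0.9]
width: 49.6
t 5.22 pos [512.1  13.5  43.2] turn [ 0.004 -0.003 -0.001] shift now [-0.7 -2.   3.2] shift in final frame [-0.7 -2.   3.2] F [ 0.4 -0.1  0.9] w 49.6
```

```bash
python3 -m handwheel '[[[0,0,0],[0,0,-25],0],[[0,0,0],[0,0,-38],0],[[0,0,-0.1],[0,0,-38],0],[[0,0,-0.1],[0,0,-38],0],[[0,0,-0.1],[-30,-8,-10],0],[[0,0,-0.1],[-36,-8,0],0],[[0,0,0],[-38,-8,0],0],[[0,0,0],[-38,-8,0],0],[[0,0,0],[0,0,0],0],[[0,0,0],[0,0,0],0]]'
python3 - <<'E'
from h import *
need([470,-257,190],1.53)
p=shot('wrist','w3.png')
for q in ['tray','gap','paddle']:
    print(q,[(np.round(w(p,d['position']),1),round(d['score'],2)) for d in ctrl.spot_point(p,q)[:3]])
E
```

```text
t: 6.05
ee_pos: [460.6, -127.9, 198.3]
orientation: [2.26, 2.178, 0.002]
ft_force: [-0.8, 0.8, -1.1]
width: 50.0
t 6.05 pos [ 460.6 -127.9  198.3] turn [0.003 0.001 0.004] shift now [-128.7   14.1    8.5] shift in final frame [-128.6   14.6    8.3] F [-0.8  0.8 -1.1] w 50.0
tray [(array([ 540.2, -262.2,   -1.8]), 0.67)]
gap [(array([ 469.6, -260.5,    4.3]), 0.95)]
paddle [(array([ 506.8, -260.8,    3.2]), 0.61)]
```

View pics/w3.png

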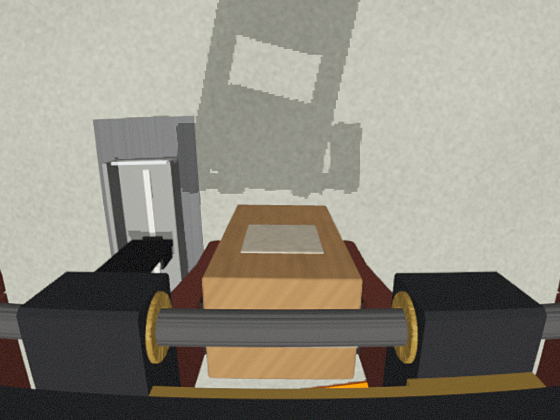

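Run:
```python
import cv2,numpy as np
a=cv2.imread('pics/w3.png')
c1=cv2.resize(a[110:290,85:215],None,fx=4,fy=4,interpolation=cv2.INTER_CUBIC)
c1=c1[:590]
cv2.imwrite('pics/crop3.png',c1)
```

```text
(no output)
```

View pics/crop3.png

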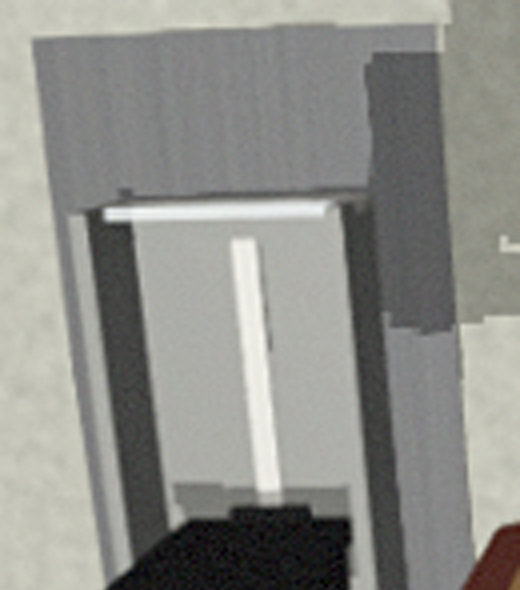

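Run:
```python
from h import *
np.set_printoptions(precision=1,suppress=True)
p=ctrl.get_image('wrist')
L={'white c z4':([(244,240),(268,495)],4),'floor left z4':([(132,218),(165,540)],4),'Lrail inner top z28':([(88,213),(133,560)],28),'Lrail outer top':([(70,213),(107,585)],28),'Rrail outer top':([(345,212),(378,585)],28),'Rrail bottom outer z0':([(367,205),(405,560)],0),'lip in z18':([(105,220),(328,215)],18),'lip out z18':([(105,207),(328,202)],18),'mat L z0':([(33,40),(70,330)],0),'mat R':([(437,25),(475,580)],0),'mat top':([(33,40),(437,25)],0)}
for k,(a,z) in L.items():
    r=ray(p,np.array(a)/4+np.array([85,110])-.4,z); d=r[1]-r[0]
    print(k,r[:,:2].ravel(),'ang %.3f'%np.arctan2(d[1],d[0]))
```

```text
white c z4 [ 437.4 -257.7  502.6 -259.7] ang -0.031
floor left z4 [ 430.9 -285.2  514.1 -288.7] ang -0.041
Lrail inner top z28 [ 426.5 -284.3  510.5 -286.1] ang -0.021
Lrail outer top [ 426.3 -288.6  516.9 -293.7] ang -0.056
Rrail outer top [ 428.9 -224.4  518.4 -226.2] ang -0.021
Rrail bottom outer z0 [ 430.6 -227.5  522.6 -227.3] ang 0.003
lip in z18 [ 429.4 -285.4  430.6 -231.6] ang 1.550
lip out z18 [ 426.4 -284.9  427.6 -231.3] ang 1.549
mat L z0 [ 387.  -306.5  458.8 -307.4] ang -0.013
mat R [ 388.7 -206.7  528.6 -209.5] ang -0.020
mat top [ 387.  -306.5  388.7 -206.7] ang 1.554
```

```bash
python3 -c "
from h import *
need([471,-258.1,130],1.551)"; python3 -m handwheel '[[[0,0,-0.017],[-33,3,0],0],[[0,0,0],[-33,3,0],0],[[0,0,0],[-33,3,0],0],[[0,0,0],[-20,2,0],0],[[0,0,0],[-5,0,20],0],[[0,0,0],[0,0,20],0],[[0,0,0],[0,0,10],0],[[0,0,0],[0,0,0],0],[[0,0,0],[0,0,0],0],[[0,0,0],[0,0,0],0]]';  python3 - <<'E'
from h import *
need([471,-258.1,100],1.551)
p=shot('wrist','w4.png')
p=shot('side','s4.png')
p=shot('scene','c4.png')
a=cv2.imread('pics/c4.png');b=cv2.imread('pics/s4.png')
def c(i,x,y,wd,h): return cv2.resize(i[y:y+h,x:x+wd],(400,300),interpolation=cv2.INTER_CUBIC)
cv2.imwrite('pics/crop4.png',np.hstack([c(a,180,150,120,90),c(b,238,195,120,90)]))
E
```

```text
t 6.3 pos [ 461.5 -125.5  198. ] turn [ 0.003  0.001 -0.012] shift now [-132.1   13.6   68.2] shift in final frame [-132.4   12.1   68. ] F [-0.1 -0.1 -1.7] w 50.0
t: 7.13
ee_pos: [477.0, -244.4, 145.3]
orientation: [2.213, 2.228, 0.002]
ft_force: [-0.7, 0.2, -0.9]
width: 49.6
t 7.13 pos [ 477.  -244.4  145.3] turn [ 0.002 -0.     0.026] shift now [-13.6  -6.2  45.3] shift in final frame [-13.8  -5.7  45.3] F [-0.7  0.2 -0.9] w 49.6
```

View pics/w4.png

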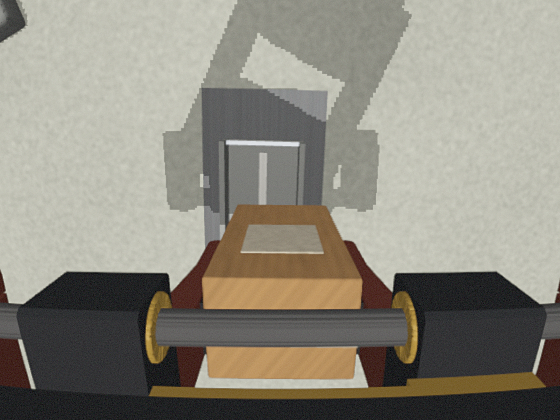

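View pics/crop4.png

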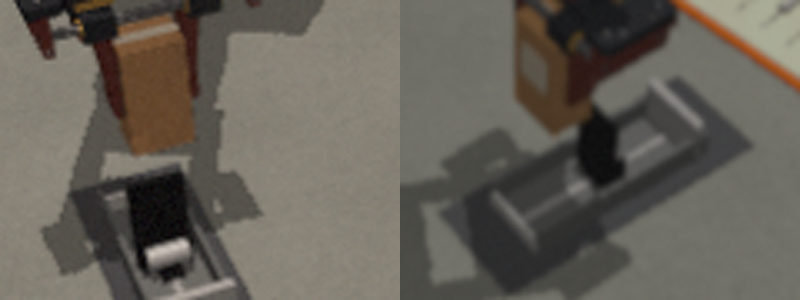

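Run:
```python
import cv2,numpy as np
a=cv2.imread('pics/w4.png')
cv2.imwrite('pics/crop5.png',cv2.resize(a[80:230,190:350],None,fx=4,fy=4,interpolation=cv2.INTER_CUBIC)[:600])
```

```text
(no output)
```

View pics/crop5.png

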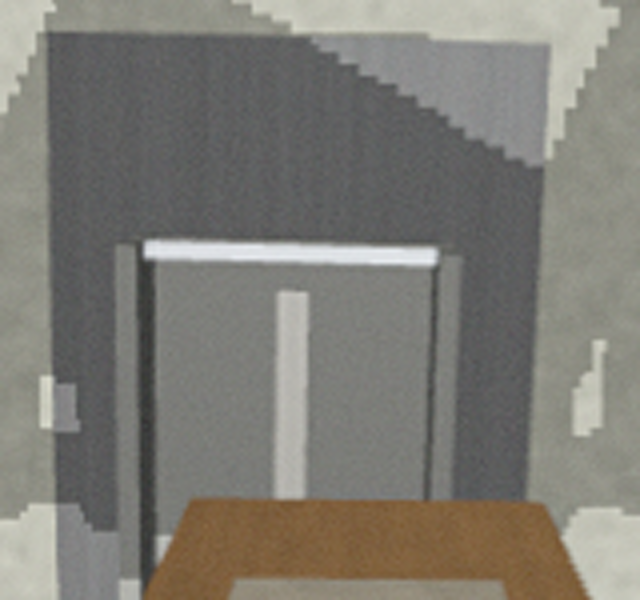

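Run:
```python
from h import *
np.set_printoptions(precision=1,suppress=True)
p=ctrl.get_image('wrist')
need([471,-258.1,100],1.551)
o=ctrl.get_obs()
L={'white':([(293,293),(290,495)],4),'Lrail out':([(116,245),(122,560)],28),'Lrail in':([(137,245),(143,500)],28),'Rrail in':([(440,255),(432,495)],28),'Rrail out':([(462,255),(453,495)],28),'floorL':([(155,262),(157,495)],4),'floorR':([(432,265),(425,490)],4),
'lip':([(145,260),(437,265)],18),'mat L z0':([(48,33),(58,590)],0),'mat R':([(549,45),(527,495)],0),'mat top':([(48,33),(549,45)],0),'pack bottom':([(193,500),(545,503)],o['ee_pos'][2]-43)}
for k,(a,z) in L.items():
    r=ray(p,np.array(a)/4+np.array([190,80])-.4,z); d=r[1]-r[0]
    print(k,r[:,:2].ravel(),'ang %.3f'%np.arctan2(d[1],d[0]),'mid',r.mean(0)[:2])
```

```text
t 7.33 pos [ 477.3 -245.2  146. ] turn [0. 0. 0.] shift now [-12.9  -6.6  46. ] shift in final frame [-13.1  -6.1  46. ] F [ 1.2 -0.2 -1. ] w 49.6
white [ 437.2 -260.5  479.2 -261.4] ang -0.021 mid [ 458.2 -261. ]
Lrail out [ 426.  -292.   486.5 -293. ] ang -0.016 mid [ 456.3 -292.5]
Lrail in [ 426.  -288.1  474.5 -288.5] ang -0.007 mid [ 450.2 -288.3]
Rrail in [ 427.6 -232.2  473.2 -232.9] ang -0.016 mid [ 450.4 -232.5]
Rrail out [ 427.6 -228.1  473.2 -228.9] ang -0.017 mid [ 450.4 -228.5]
floorL [ 431.1 -288.3  479.4 -289.3] ang -0.020 mid [ 455.2 -288.8]
floorR [ 431.4 -232.6  478.  -233.3] ang -0.015 mid [ 454.7 -232.9]
lip [ 429.5 -288.2  430.3 -232.2] ang 1.558 mid [ 429.9 -260.2]
mat L z0 [ 386.1 -309.2  501.6 -312. ] ang -0.025 mid [ 443.8 -310.6]
mat R [ 388.2 -209.9  479.9 -211.5] ang -0.018 mid [ 434.  -210.7]
mat top [ 386.1 -309.2  388.2 -209.9] ang 1.550 mid [ 387.1 -259.5]
pack bottom [ 455.8 -269.6  456.  -220.7] ang 1.568 mid [ 455.9 -245.1]
```

```bash
python3 -m handwheel '[[[0,0,0],[-15.5,-5.6,0],0],[[0,0,0],[0,0,20],0],[[0,0,0],[0,0,20],0],[[0,0,0],[0,0,8],0],[[0,0,0],[0,0,0],0],[[0,0,0],[0,0,0],0],[[0,0,0],[0,0,0],0],[[0,0,0],[0,0,0],0],[[0,0,0],[0,0,0],0],[[0,0,0],[0,0,0],0]]';  python3 - <<'E'
from h import *
need([471.4,-260.7,85],1.551)
p=shot('wrist','w5.png')
a=cv2.imread('pics/w5.png')
cv2.imwrite('pics/crop6.png',cv2.resize(a[60:240,180:360],(720,600),interpolation=cv2.INTER_CUBIC))
E
```

```text
t: 8.17
ee_pos: [476.4, -262.9, 104.2]
orientation: [2.202, 2.219, 0.008]
ft_force: [-0.7, 0.3, -2.2]
width: 50.1
t 8.17 pos [ 476.4 -262.9  104.2] turn [0.015 0.007 0.027] shift now [ 2.4 -5.3 19.1] shift in final frame [ 2.1 -5.1 19.2] F [-0.7  0.3 -2.2] w 50.1
```

View pics/w5.png

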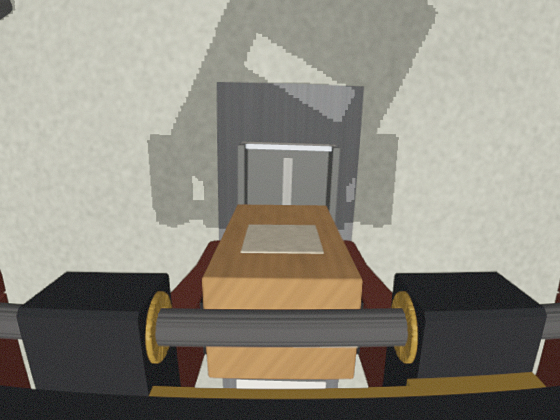

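View pics/crop6.png

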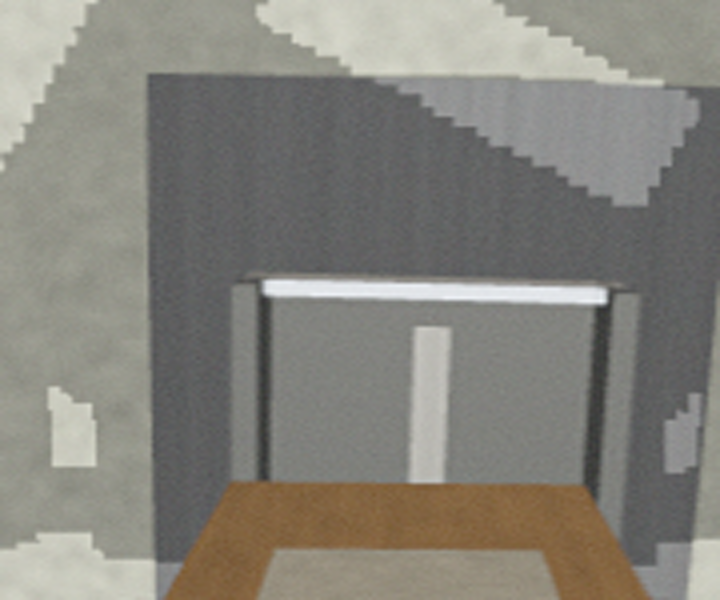

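Run:
```python
from h import *
np.set_printoptions(precision=1,suppress=True)
p=ctrl.get_image('wrist')
need([471.4,-260.7,85],1.551)
o=ctrl.get_obs()
L={'white':([(432,328),(427,480)],4),'Lrail out':([(233,282),(231,478)],28),'Lrail in':([(259,284),(259,478)],28),'Rrail in':([(609,295),(600,480)],28),'Rrail out':([(639,293),(625,490)],28),'floorL':([(271,300),(271,478)],4),'floorR':([(595,305),(585,480)],4),
'lip':([(262,297),(606,304)],18),'mat L z0':([(148,75),(155,560)],0),'mat R':([(728,90),(690,560)],0),'mat top':([(148,75),(728,88)],0),'pack bottom':([(231,482),(585,486)],o['ee_pos'][2]-43)}
for k,(a,z) in L.items():
    r=ray(p,np.array(a)/np.array([4,600/180])+np.array([180,60])-.4,z); d=r[1]-r[0]
    print(k,r[:,:2].ravel(),'ang %.3f'%np.arctan2(d[1],d[0]),'mid',r.mean(0)[:2])
```

```text
t 8.27 pos [ 476.4 -262.9  104.1] turn [0. 0. 0.] shift now [ 2.4 -5.2 19. ] shift in final frame [ 2.1 -5.  19.1] F [-0.5  0.7 -0.8] w 49.8
white [ 436.7 -259.9  469.4 -260.5] ang -0.016 mid [ 453.  -260.2]
Lrail out [ 425.2 -291.3  463.1 -292.5] ang -0.031 mid [ 444.2 -291.9]
Lrail in [ 425.6 -287.3  463.1 -287.9] ang -0.018 mid [ 444.3 -287.6]
Rrail in [ 427.2 -232.6  463.  -232.6] ang 0.001 mid [ 445.1 -232.6]
Rrail out [ 426.7 -227.9  464.9 -228.4] ang -0.013 mid [ 445.8 -228.2]
floorL [ 431.1 -287.8  469.2 -288.4] ang -0.016 mid [ 450.1 -288.1]
floorR [ 431.6 -231.8  469.1 -232.1] ang -0.009 mid [ 450.4 -232. ]
lip [ 429.  -287.9  429.9 -231.7] ang 1.555 mid [ 429.5 -259.8]
mat L z0 [ 385.8 -308.5  489.3 -310.9] ang -0.022 mid [ 437.5 -309.7]
mat R [ 388.  -210.2  488.3 -211.4] ang -0.011 mid [ 438.2 -210.8]
mat top [ 385.8 -308.5  387.6 -210.2] ang 1.553 mid [ 386.7 -259.4]
pack bottom [ 455.3 -288.2  455.6 -239. ] ang 1.566 mid [ 455.4 -263.6]
```

```bash
python3 -m handwheel '[[[0.012,0.006,0.02],[3.4,-5.7,0],0],[[0,0,0],[0,0,0],0],[[0,0,0],[0,0,0],0],[[0,0,0],[0,0,0],0],[[0,0,0],[0,0,0],0],[[0,0,0],[0,0,8],0],[[0,0,0],[0,0,8],0],[[0,0,0],[0,0,0],0],[[0,0,0],[0,0,0],0],[[0,0,0],[0,0,0],0]]';  python3 - <<'E'
from h import *
need([471.4,-260.7,47],1.555)
p=shot('wrist','w6.png')
p=shot('side','s6.png')
p=shot('scene','c6.png')
a=cv2.imread('pics/c6.png');b=cv2.imread('pics/s6.png');d=cv2.imread('pics/w6.png')
def c(i,x,y,wd,h): return cv2.resize(i[y:y+h,x:x+wd],(400,300),interpolation=cv2.INTER_CUBIC)
cv2.imwrite('pics/crop7.png',np.hstack([c(a,180,150,120,90),c(b,238,195,120,90)]))
cv2.imwrite('pics/crop8.png',cv2.resize(d[90:240,190:340],(600,600),interpolation=cv2.INTER_CUBIC))
E
```

```text
t: 9.1
ee_pos: [469.7, -259.1, 86.0]
orientation: [2.237, 2.205, 0.0]
ft_force: [0.2, -0.9, -1.6]
width: 49.8
t 9.1 pos [ 469.7 -259.1   86. ] turn [0.001 0.    0.001] shift now [-1.6  1.7 39. ] shift in final frame [-1.6  1.7 39. ] F [ 0.2 -0.9 -1.6] w 49.8
```

View pics/crop7.png

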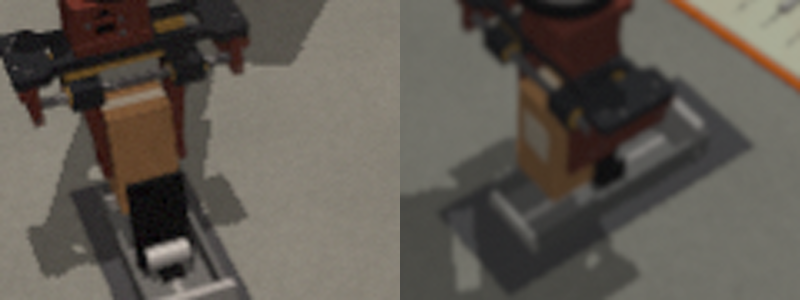

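View pics/crop8.png

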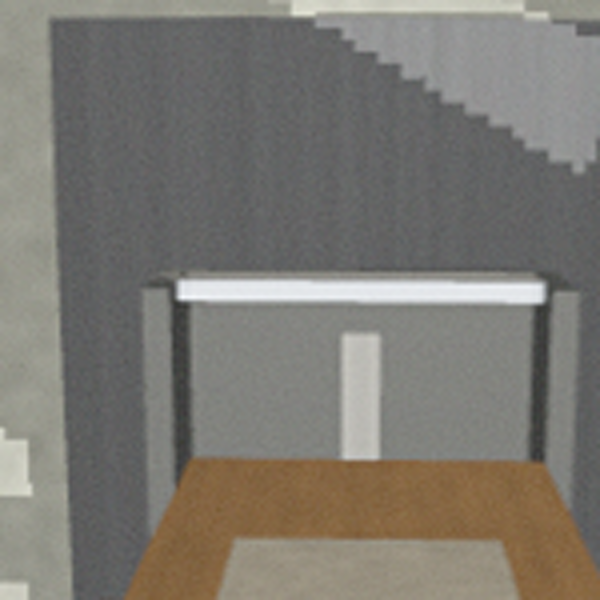

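Run:
```python
from h import *
np.set_printoptions(precision=3,suppress=True)
p=ctrl.get_image('wrist')
need([471.4,-260.7,47],1.555)
o=ctrl.get_obs()
L={'white':([(361,335),(361,455)],4),'Lrail out':([(143,290),(148,500)],28),'Lrail in':([(170,290),(175,470)],28),'Rrail in':([(553,292),(549,462)],28),'Rrail out':([(579,291),(572,500)],28),'floorL':([(190,305),(191,457)],4),'floorR':([(531,307),(528,457)],4),
'lip':([(178,301),(546,303)],18),'pack bottom':([(190,459),(546,462)],o['ee_pos'][2]-43)}
for k,(a,z) in L.items():
    r=ray(p,np.array(a)/4+np.array([190,90])-.4,z); d=r[1]-r[0]
    print(k,r[:,:2].ravel(),'ang %.3f'%np.arctan2(d[1],d[0]),'mid',r.mean(0)[:2])
```

```text
t 9.3 pos [ 470.1 -259.3   86.6] turn [0.002 0.001 0.001] shift now [-1.4  1.2 39.6] shift in final frame [-1.4  1.3 39.6] F [ 0.7 -0.2 -1.7] w 50.0
white [ 437.024 -260.037  457.179 -260.36 ] ang -0.016 mid [ 447.101 -260.199]
Lrail out [ 426.13  -291.57   457.894 -292.467] ang -0.028 mid [ 442.012 -292.018]
Lrail in [ 426.204 -287.616  453.28  -288.144] ang -0.020 mid [ 439.742 -287.88 ]
Rrail in [ 427.339 -231.766  452.876 -231.973] ang -0.008 mid [ 440.107 -231.87 ]
Rrail out [ 427.236 -227.964  458.842 -228.391] ang -0.014 mid [ 443.039 -228.177]
floorL [ 431.648 -287.785  457.095 -288.74 ] ang -0.038 mid [ 444.371 -288.263]
floorR [ 432.811 -232.306  457.931 -232.508] ang -0.008 mid [ 445.371 -232.407]
lip [ 429.137 -287.849  430.292 -231.56 ] ang 1.550 mid [ 429.714 -259.705]
pack bottom [ 447.828 -283.779  448.991 -234.336] ang 1.547 mid [ 448.41  -259.057]
```

```bash
python3 -m handwheel '[[[0,0,0],[-1.3,1,0],0],[[0,0,0],[0,0,0],0],[[0,0,0],[0,0,0],0],[[0,0,0],[0,0,8],0],[[0,0,0],[0,0,8],0],[[0,0,0],[0,0,8],0],[[0,0,0],[0,0,0],0],[[0,0,0],[0,0,0],0],[[0,0,0],[0,0,0],0],[[0,0,0],[0,0,0],0]]';  python3 - <<'E'
from h import *
need([471.4,-260.7,47],1.555)
E
```

```text
t: 10.13
ee_pos: [471.2, -260.7, 59.7]
orientation: [2.237, 2.204, 0.001]
ft_force: [-0.0, -0.2, -2.2]
width: 50.0
t 10.13 pos [ 471.2 -260.7   59.7] turn [0.002 0.001 0.001] shift now [ 0.   0.2 12.7] shift in final frame [ 0.   0.2 12.7] F [-0.  -0.2 -2.2] w 50.0
```

```bash
python3 -m handwheel '[[[0,0,0],[0,0,4],0],[[0,0,0],[0,0,4],0],[[0,0,0],[0,0,2],0],[[0,0,0],[0,0,0],0],[[0,0,0],[0,0,0],0],[[0,0,0],[0,0,0],0],[[0,0,0],[0,0,0],0],[[0,0,0],[0,0,0],0],[[0,0,0],[0,0,0],0],[[0,0,0],[0,0,0],0]]';  python3 - <<'E'
from h import *
need([471.4,-260.7,47],1.555)
p=shot('side','s7.png')
p=shot('wrist','w7.png')
b=cv2.imread('pics/s7.png');d=cv2.imread('pics/w7.png')
cv2.imwrite('pics/crop9.png',np.hstack([cv2.resize(b[205:295,248:348],(400,360),interpolation=cv2.INTER_CUBIC),cv2.resize(d[110:245,180:330],(400,360),interpolation=cv2.INTER_CUBIC)]))
E
```

```text
t: 10.97
ee_pos: [471.9, -261.1, 49.5]
orientation: [2.235, 2.203, 0.002]
ft_force: [0.4, -0.3, -1.6]
width: 49.5
t 10.97 pos [ 471.9 -261.1   49.5] turn [0.003 0.002 0.001] shift now [ 0.4 -0.5  2.5] shift in final frame [ 0.4 -0.5  2.5] F [ 0.4 -0.3 -1.6] w 49.5
```

View pics/crop9.png

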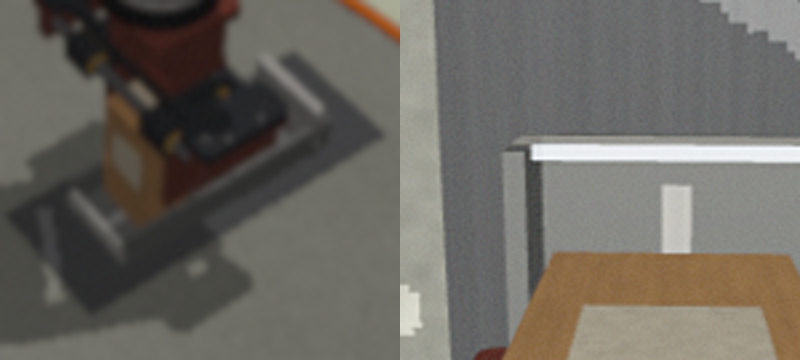

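```bash
python3 -m handwheel '[[[0,0,0],[0,0,1.5],0],[[0,0,0],[0,0,0],0],[[0,0,0],[0,5,0],0],[[0,0,0],[0,5,0],0],[[0,0,0],[0,5,0],0],[[0,0,0],[0,5,0],0],[[0,0,0],[0,5,0],0],[[0,0,0],[0,5,0],0],[[0,0,0],[0,0,0],0],[[0,0,0],[0,0,0],0]]';  python3 - <<'E'
from h import *
need([551.4,-262.4,47],1.555)
E
```

```text
t: 11.9
ee_pos: [500.5, -260.9, 47.4]
orientation: [-2.231, -2.203, 0.008]
ft_force: [-5.0, -1.2, 2.6]
width: 50.3
t 11.9 pos [ 500.5 -260.9   47.4] turn [-0.008 -0.001  0.003] shift now [-0.9 50.9 -0. ] shift in final frame [-0.7 50.9  0.4] F [-5.  -1.2  2.6] w 50.3
```

```bash
python3 -m handwheel '[[[0,0,0],[-0.4,5,-0.3],0],[[0,0,0],[0,5,0],0],[[0,0,0],[0,5,0],0],[[0,0,0],[0,5,0],0],[[0,0,0],[0,5,0],0],[[0,0,0],[0,5,0],0],[[0,0,0],[0,4,0],0],[[0,0,0],[0,4,0],0],[[0,0,0],[0,0,0],0],[[0,0,0],[0,0,0],0]]';  python3 - <<'E'
from h import *
need([551.4,-262.4,47],1.555)
E
```

```text
t: 12.73
ee_pos: [524.0, -261.3, 47.9]
orientation: [-2.209, -2.186, 0.038]
ft_force: [-5.7, -2.2, 2.8]
width: 49.7
t 12.73 pos [ 524.  -261.3   47.9] turn [-0.041 -0.006  0.006] shift now [-0.8 27.4 -0.3] shift in final frame [-0.6 27.4  0.9] F [-5.7 -2.2  2.8] w 49.7
```

```bash
python3 -m handwheel '[[[-0.015,-0.002,0.002],[-0.3,4,0],0],[[-0.015,-0.002,0],[0,4,0],0],[[-0.015,0,0],[0,4,0],0],[[-0.008,0,0],[0,4,0],0],[[-0.008,0,0],[0,4,0],0],[[-0.005,0,0],[0,3,0],0],[[-0.005,0,0],[0,3,0],0],[[-0.005,0,0],[0,1,0],0],[[-0.005,0,0],[0,1,0],0],[[-0.005,0,0],[0,1,0],0]]';  python3 - <<'E'
from h import *
need([551.4,-262.4,47],1.555)
p=shot('wrist','w8.png')
p=shot('side','s8.png')
p=shot('scene','c8.png')
a=cv2.imread('pics/c8.png');b=cv2.imread('pics/s8.png');d=cv2.imread('pics/w8.png')
def c(i,x,y,wd,h): return cv2.resize(i[y:y+h,x:x+wd],(400,300),interpolation=cv2.INTER_CUBIC)
cv2.imwrite('pics/crop10.png',np.hstack([c(a,190,180,80,60),c(b,258,195,100,75)]))
E
```

```text
t: 13.57
ee_pos: [532.5, -261.8, 47.4]
orientation: [-2.23, -2.21, -0.016]
ft_force: [-6.7, -2.5, 3.0]
width: 50.2
t 13.57 pos [ 532.5 -261.8   47.4] turn [ 0.006 -0.009  0.007] shift now [-0.4 18.9  0.5] shift in final frame [-0.3 18.9  0.4] F [-6.7 -2.5  3. ] w 50.2
```

View pics/crop10.png

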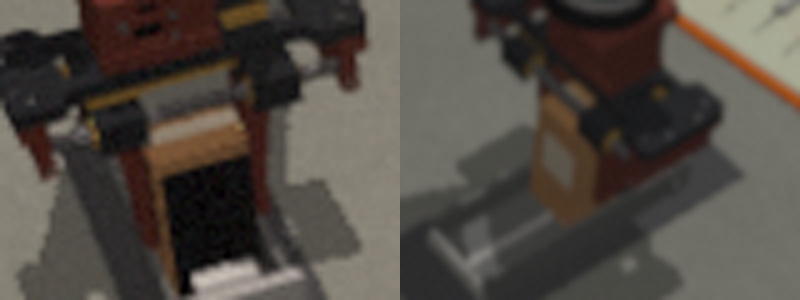

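View pics/w8.png

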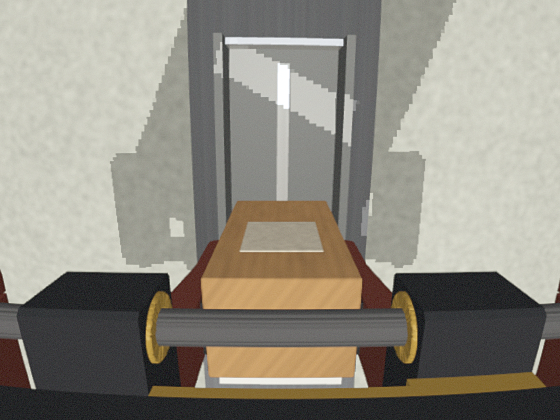

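```bash
python3 -m handwheel '[[[0,-0.002,0.002],[-0.3,4,0],0],[[-0.002,-0.002,0],[0,4,0],0],[[-0.003,0,0],[0,4,0],0],[[-0.004,0,0],[0,4,0],0],[[-0.004,0,0],[0,4,0],0],[[-0.004,0,0],[0,3,0],0],[[-0.004,0,0],[0,3,0],0],[[-0.004,0,0],[0,3,0],0],[[-0.004,0,0],[0,3,0],0],[[-0.004,0,0],[0,3,0],0]]';  python3 - <<'E'
from h import *
need([551.4,-262.4,47],1.555)
E
```

```text
t: 14.55
ee_pos: [544.2, -261.6, 47.6]
orientation: [-2.225, -2.196, -0.009]
ft_force: [-12.4, -1.3, 9.4]
width: 49.9
t 14.55 pos [ 544.2 -261.6   47.6] turn [-0.007 -0.015  0.002] shift now [-0.7  7.2  0.6] shift in final frame [-0.7  7.2  0.6] F [-12.4  -1.3   9.4] w 49.9
```

```bash
python3 -m handwheel '[[[-0.004,-0.004,0],[-0.3,3,-0.5],0],[[-0.004,-0.004,0],[0,3,-0.3],0],[[-0.004,-0.002,0],[0,3,-0.2],0],[[-0.004,0,0],[0,3,0],0],[[-0.004,0,0],[0,3,0],0],[[-0.004,0,0],[0,3,0],0],[[-0.004,0,0],[0,3,0],0],[[-0.004,0,0],[0,3,0],0],[[-0.004,0,0],[0,3,0],0],[[-0.004,0,0],[0,3,0],0]]';  python3 - <<'E'
from h import *
need([551.4,-262.4,47],1.555)
p=shot('wrist','w9.png')
p=shot('scene','c9.png')
a=cv2.imread('pics/c9.png')
cv2.imwrite('pics/crop11.png',cv2.resize(a[195:255,190:270],(640,480),interpolation=cv2.INTER_CUBIC))
E
```

```text
t: 15.38
ee_pos: [550.1, -261.6, 47.7]
orientation: [-2.227, -2.188, -0.003]
ft_force: [-12.8, -2.5, 9.9]
width: 49.9
t 15.38 pos [ 550.1 -261.6   47.7] turn [-0.013 -0.015 -0.002] shift now [-0.8  1.3  0.6] shift in final frame [-0.8  1.3  0.7] F [-12.8  -2.5   9.9] w 49.9
```

View pics/crop11.png

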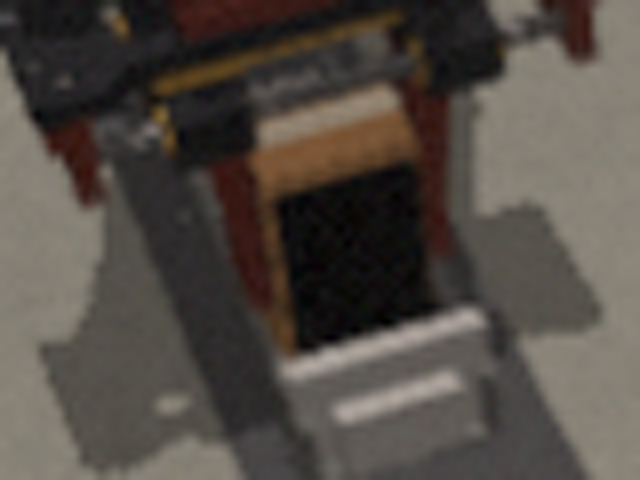

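View pics/w9.png

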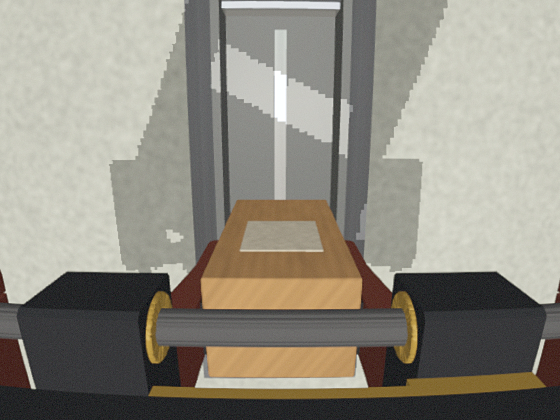

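```bash
python3 -m handwheel '[[[-0.006,-0.006,0],[-0.3,3.5,-0.2],0],[[-0.006,-0.004,0],[0,3.5,-0.1],0],[[-0.005,-0.002,0],[0,3.5,0],0],[[-0.005,0,0],[0,3.5,0],0],[[-0.005,0,0],[0,3.5,0],0],[[-0.005,0,0],[0,3.5,0],0],[[-0.005,0,0],[0,3.5,0],0],[[-0.005,0,0],[0,3.5,0],0],[[-0.005,0,0],[0,3.5,0],0],[[-0.005,0,0],[0,3.5,0],0]]';  python3 - <<'E'
from h import *
need([551.4,-262.4,47],1.555)
E
```

```text
t: 16.32
ee_pos: [551.8, -261.7, 47.5]
orientation: [-2.223, -2.182, 0.008]
ft_force: [-17.1, -2.8, 11.6]
width: 49.8
t 16.32 pos [ 551.8 -261.7   47.5] turn [-0.023 -0.015 -0.003] shift now [-0.7 -0.4  0.5] shift in final frame [-0.7 -0.4  0.5] F [-17.1  -2.8  11.6] w 49.8
```

```bash
python3 -m handwheel '[[[-0.01,-0.004,0],[-0.2,4,-0.3],0],[[-0.01,-0.004,0],[-0.1,4,-0.2],0],[[-0.006,-0.002,0],[0,4,0],0],[[-0.006,0,0],[0,4,0],0],[[-0.006,0,0],[0,4,0],0],[[-0.006,0,0],[0,4,0],0],[[-0.006,0,0],[0,4,0],0],[[-0.006,0,0],[0,4,0],0],[[-0.006,0,0],[0,4,0],0],[[-0.006,0,0],[0,4,0],0]]';  python3 - <<'E'
from h import *
need([551.4,-262.4,47],1.555)
p=shot('wrist','w10.png')
p=shot('side','s10.png')
p=shot('scene','c10.png')
need([551.4,-262.4,47],1.555)
a=cv2.imread('pics/c10.png');b=cv2.imread('pics/s10.png')
def c(i,x,y,wd,h): return cv2.resize(i[y:y+h,x:x+wd],(400,300),interpolation=cv2.INTER_CUBIC)
cv2.imwrite('pics/crop12.png',np.hstack([c(a,190,195,80,60),c(b,258,195,100,75)]))
E
```

```text
t: 17.15
ee_pos: [552.2, -261.7, 47.3]
orientation: [-2.217, -2.18, 0.011]
ft_force: [-19.0, -1.4, 12.6]
width: 49.9
t 17.15 pos [ 552.2 -261.7   47.3] turn [-0.028 -0.018 -0.001] shift now [-0.7 -0.8  0.3] shift in final frame [-0.7 -0.8  0.3] F [-19.   -1.4  12.6] w 49.9
t 17.3 pos [ 552.3 -261.7   47.3] turn [-0.028 -0.018 -0.001] shift now [-0.7 -0.8  0.4] shift in final frame [-0.7 -0.9  0.3] F [-19.1  -1.6  14. ] w 49.9
```

View pics/crop12.png

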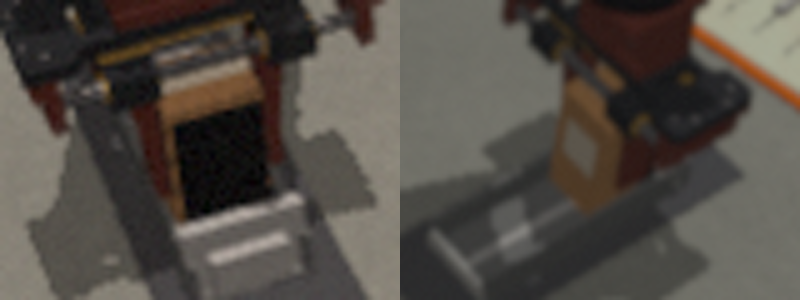

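View pics/w10.png

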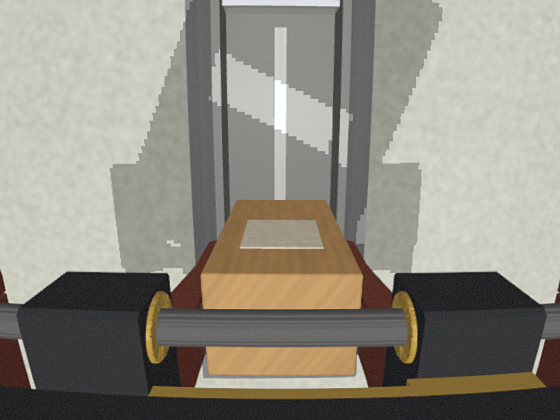

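Run:
```python
from h import *
np.set_printoptions(precision=1,suppress=True)
p=ctrl.get_image('wrist')
for z in (4,5): print(ray(p,[(237.5,200),(326.5,200)],z).ravel())
print(ray(p,[(223,7),(340,8)],18).ravel(), ray(p,[(279.5,30),(279.5,195)],4).ravel())
need([551.4,-262.4,47],1.555)
```

```text
[ 526.4 -285.1    4.   527.5 -235.6    4. ]
[ 526.2 -285.     5.   527.3 -235.7    5. ]
[ 430.  -287.    18.   431.1 -231.3   18. ] [ 437.7 -260.1    4.   524.1 -261.7    4. ]
t 17.35 pos [ 552.3 -261.7   47.3] turn [-0. -0. -0.] shift now [-0.7 -0.8  0.3] shift in final frame [-0.7 -0.8  0.3] F [-19.1  -1.   13.2] w 50.0
```

```bash
python3 -m handwheel '[[[-0.01,-0.006,0],[0,4,-0.4],0],[[-0.015,-0.006,0],[0,4,-0.5],0],[[-0.02,-0.006,0],[0,4,-0.6],0],[[-0.02,-0.006,0],[0,4.5,-0.6],0],[[-0.02,-0.005,0],[0,4.5,-0.6],0],[[-0.02,-0.005,0],[0,4.5,-0.6],0],[[-0.02,-0.005,0],[0,4.5,-0.6],0],[[-0.02,-0.005,0],[0,4.5,-0.6],0],[[-0.02,-0.005,0],[0,4.5,-0.6],0],[[-0.02,-0.005,0],[0,4.5,-0.6],0]]';  python3 - <<'E'
from h import *
need([551.4,-262.4,47],1.555)
p=shot('wrist','w11.png')
d=cv2.imread('pics/w11.png')
cv2.imwrite('pics/crop13.png',np.hstack([cv2.resize(d[180:290,190:375],(740,440),interpolation=cv2.INTER_CUBIC)]))
E
```

```text
t: 18.18
ee_pos: [558.8, -260.2, 47.1]
orientation: [2.182, 2.148, 0.072]
ft_force: [-13.0, -4.6, 5.0]
width: 49.7
t 18.18 pos [ 558.8 -260.2   47.1] turn [0.089 0.022 0.   ] shift now [-2.3 -7.3 -0.5] shift in final frame [-2.3 -7.3  0.1] F [-13.   -4.6   5. ] w 49.7
```

View pics/crop13.png

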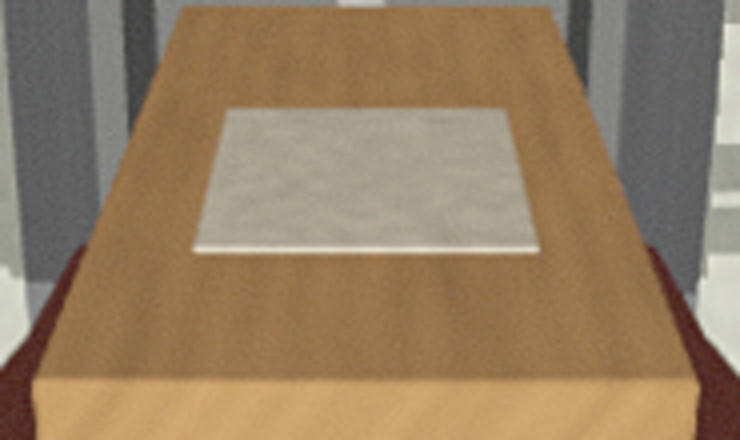

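Run:
```python
from h import *
np.set_printoptions(precision=3,suppress=True)
p=ctrl.get_image('wrist')
need([551.4,-262.4,47],1.555)
K=np.array(p['camera_matrix']);D=np.array(p['dist'])
obj=np.array([(-19,-25,0),(-19,25,0),(-19,-25,95),(-19,25,95)],float)
R=cv2.Rodrigues(np.array(p['rvec'],float))[0];t=np.array(p['tvec'],float).ravel()
uv=np.array([(235.5,181.75),(328,182),(198.25,275),(364.5,275)])-.4
ok,rv,tv=cv2.solvePnP(obj,uv,K,D)
Rc=cv2.Rodrigues(rv)[0]
print('origin',R.T@(tv.ravel()-t)); print('x axis',R.T@Rc[:,0],'z axis',R.T@Rc[:,2])
print('reproj',cv2.projectPoints(obj,rv,tv,K,D)[0].reshape(-1,2)-uv)
# w10 relative: same camera in tool frame
o=ctrl.get_obs(); T=Ro.from_rotvec(o['orientation']).as_matrix(); e=np.array(o['ee_pos'])
Rct=R@T; tct=R@e+t   # cam from tool
np.savez('cam.npz',R=Rct,t=tct)
uv=np.array([(237.5,200),(326.5,200),(202.5,272),(361.5,272)])-.4
ok,rv,tv=cv2.solvePnP(obj,uv,K,D); Rc=cv2.Rodrigues(rv)[0]
T10=Ro.from_rotvec([-2.217,-2.18,0.011]).as_matrix(); e10=np.array([552.2,-261.7,47.3])
R10=Rct@T10.T; t10=tct-R10@e10
print('w10 origin',R10.T@(tv.ravel()-t10),'z',R10.T@Rc[:,2])
```

```text
t 18.28 pos [ 558.8 -260.2   47.1] turn [0.09  0.022 0.   ] shift now [-2.3 -7.4 -0.5] shift in final frame [-2.3 -7.4  0.1] F [-11.7  -4.6   4.3] w 49.9
origin [ 546.428 -261.256    2.431]
x axis [ 0.999 -0.018 -0.032] z axis [0.032 0.021 0.999]
reproj [[ 0.158  0.1  ]
 [-0.175 -0.116]
 [-0.041 -0.062]
 [ 0.052  0.072]]
w10 origin [ 546.058 -260.896    0.53 ] z [ 0.042 -0.019  0.999]
```

View pics/w11.png

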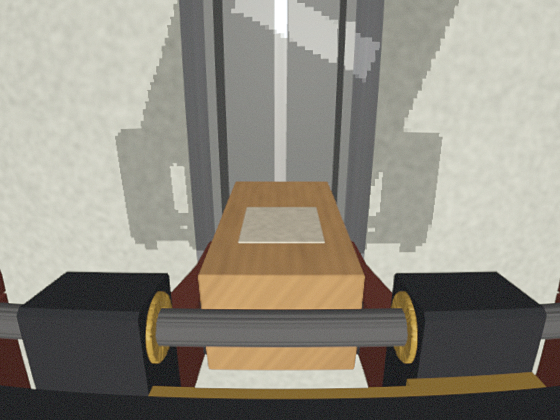

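```bash
python3 -m handwheel '[[[0,0.002,0],[-0.1,2.8,-0.1],0],[[0.002,0.002,0],[-0.1,2.8,-0.1],0],[[0.003,0.002,0],[0,2.8,-0.1],0],[[0.003,0,0],[0,2.8,-0.1],0],[[0.003,0,0],[0,2.8,-0.1],0],[[0.003,0,0],[0,2.8,-0.1],0],[[0.003,0,0],[0,2.8,-0.1],0],[[0.003,0,0],[0,2.8,-0.1],0],[[0.003,0,0],[0,2.8,-0.1],0],[[0.003,0,0],[0,2.8,-0.1],0]]';  python3 - <<'E'
from h import *
need([551.4,-262.4,47],1.555)
p=shot('wrist','w12.png')
p=shot('scene','c12.png')
p=shot('side','s12.png')
need([551.4,-262.4,47],1.555)
E
```

```text
t: 19.12
ee_pos: [555.8, -258.9, 47.3]
orientation: [2.24, 2.196, 0.004]
ft_force: [-16.2, -3.7, 10.9]
width: 50.2
t 19.12 pos [ 555.8 -258.9   47.3] turn [ 0.005  0.001 -0.004] shift now [-3.6 -4.3  0.3] shift in final frame [-3.6 -4.3  0.3] F [-16.2  -3.7  10.9] w 50.2
t 19.27 pos [ 555.8 -258.9   47.3] turn [ 0.006  0.001 -0.004] shift now [-3.6 -4.3  0.3] shift in final frame [-3.6 -4.3  0.3] F [-16.   -2.6  10.4] w 49.7
```

View pics/w12.png

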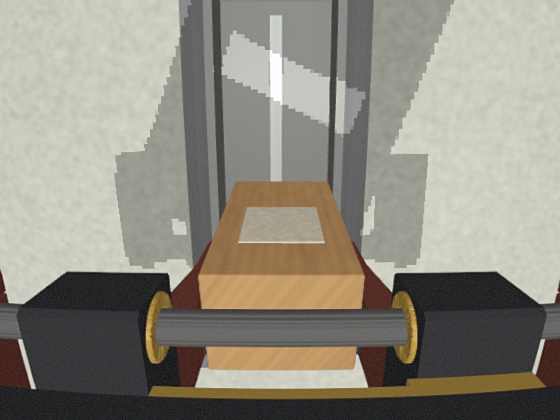

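```bash
cat > pnp.py <<'E'
from h import *
np.set_printoptions(precision=3,suppress=True)
def pose(p,uv):
    K=np.array(p['camera_matrix']);D=np.array(p['dist'])
    obj=np.array([(-19,-25,0),(-19,25,0),(-19,-25,95),(-19,25,95)],float)
    R=cv2.Rodrigues(np.array(p['rvec'],float))[0];t=np.array(p['tvec'],float).ravel()
    ok,rv,tv=cv2.solvePnP(obj,np.array(uv,float)-.4,K,D); Rc=cv2.Rodrigues(rv)[0]
    print('origin',R.T@(tv.ravel()-t),'x',R.T@Rc[:,0],'z',R.T@Rc[:,2])
E
python3 - <<'E'
from pnp import *
p=ctrl.get_image('wrist')
pose(p,[(235.5,181.75),(328,182),(198.25,275),(364.5,275)])
print(ray(p,[(276,20),(276,180)],4))
need([551.4,-262.4,47],1.555)
a=cv2.imread('pics/c12.png');b=cv2.imread('pics/s12.png')
def c(i,x,y,wd,h): return cv2.resize(i[y:y+h,x:x+wd],(400,300),interpolation=cv2.INTER_CUBIC)
cv2.imwrite('pics/crop14.png',np.hstack([c(a,190,195,80,60),c(b,258,195,100,75)]))
E
```

```text
origin [ 539.782 -258.926    3.679] x [ 0.993 -0.02  -0.116] z [ 0.116 -0.002  0.993]
[[ 438.633 -259.573    4.   ]
 [ 520.413 -261.45     4.   ]]
t 19.32 pos [ 555.8 -258.9   47.3] turn [ 0.006  0.001 -0.004] shift now [-3.6 -4.3  0.3] shift in final frame [-3.6 -4.3  0.3] F [-16.2  -3.    9.6] w 49.8
```

View pics/crop14.png

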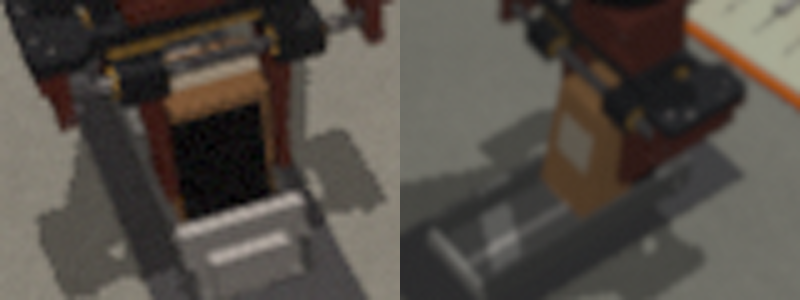

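```bash
python3 -m handwheel '[[[-0.015,0,0],[-0.6,3.5,-0.4],0],[[-0.02,0,0],[-0.6,3.5,-0.4],0],[[-0.02,0,0],[-0.5,3.5,-0.4],0],[[-0.02,0,0],[-0.5,3.5,-0.4],0],[[-0.02,0,0],[-0.4,3.5,-0.4],0],[[-0.02,0,0],[-0.3,3.5,-0.3],0],[[-0.018,0,0],[-0.3,3.5,-0.3],0],[[-0.015,0,0],[-0.2,3.2,-0.3],0],[[-0.012,0,0],[-0.2,3,-0.2],0],[[-0.01,0,0],[-0.2,3,-0.2],0]]';  python3 - <<'E'
from h import *
need([551.4,-262.4,47],1.555)
p=shot('wrist','w13.png')
d=cv2.imread('pics/w13.png')
cv2.imwrite('pics/crop15.png',np.hstack([cv2.resize(d[170:290,190:375],(740,480),interpolation=cv2.INTER_CUBIC)]))
E
```

```text
t: 20.15
ee_pos: [555.3, -259.4, 46.9]
orientation: [2.184, 2.151, 0.142]
ft_force: [-12.6, -3.1, 6.8]
width: 50.0
t 20.15 pos [ 555.3 -259.4   46.9] turn [ 0.117 -0.015  0.   ] shift now [-3.  -3.8 -0.6] shift in final frame [-3.  -3.8 -0.1] F [-12.6  -3.1   6.8] w 50.0
```

View pics/crop15.png

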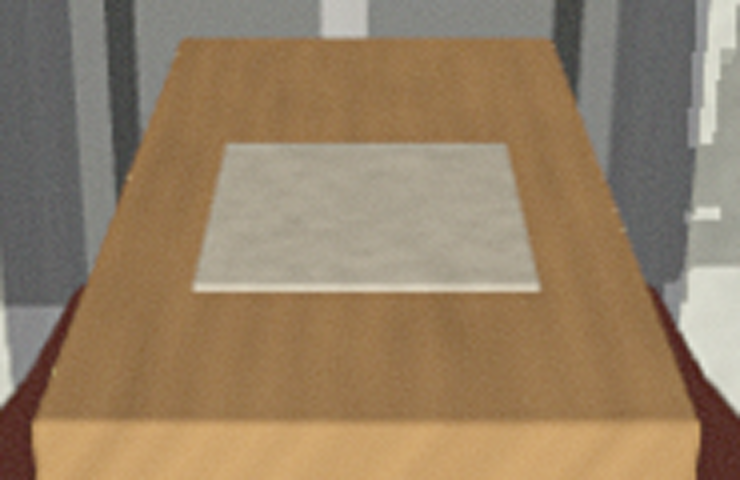

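Run:
```python
from pnp import *
p=ctrl.get_image('wrist')
pose(p,[(235.75,179.5),(327.75,179.5),(198.25,275),(364.5,275)])
need([551.4,-262.4,47],1.555)
```

```text
origin [ 542.768 -258.855    1.542] x [ 1.    -0.014 -0.019] z [ 0.019 -0.016  1.   ]
t 20.25 pos [ 555.2 -259.4   46.9] turn [ 0.117 -0.015  0.   ] shift now [-3.  -3.7 -0.6] shift in final frame [-3.1 -3.8 -0.1] F [-12.9  -2.9   6.6] w 49.9
```

```bash
python3 -m handwheel '[[[-0.006,0.004,0],[-1,3.2,-0.6],0],[[-0.006,0.004,0],[-1,3.2,-0.7],0],[[-0.006,0.004,0],[-1,3.3,-0.7],0],[[-0.006,0,0],[-1,3.3,-0.7],0],[[-0.006,0,0],[-1,3.4,-0.7],0],[[-0.006,0,0],[-1,3.4,-0.7],0],[[-0.006,0,0],[-0.8,3.4,-0.7],0],[[-0.006,0,0],[-0.8,3.4,-0.7],0],[[-0.006,0,0],[-0.8,3.4,-0.7],0],[[-0.006,0,0],[-0.8,3.4,-0.7],0]]';  python3 - <<'E'
from h import *
need([551.4,-262.4,47],1.555)
p=shot('wrist','w14.png')
d=cv2.imread('pics/w14.png')
cv2.imwrite('pics/crop16.png',np.hstack([cv2.resize(d[170:290,190:375],(740,480),interpolation=cv2.INTER_CUBIC)]))
E
```

```text
t: 21.08
ee_pos: [556.7, -261.0, 47.8]
orientation: [2.197, 2.171, 0.184]
ft_force: [-12.4, -1.5, 5.9]
width: 50.2
t 21.08 pos [ 556.7 -261.    47.8] turn [ 0.117 -0.052  0.004] shift now [-1.5 -5.3  0.1] shift in final frame [-1.5 -5.2  0.8] F [-12.4  -1.5   5.9] w 50.2
```

View pics/crop16.png

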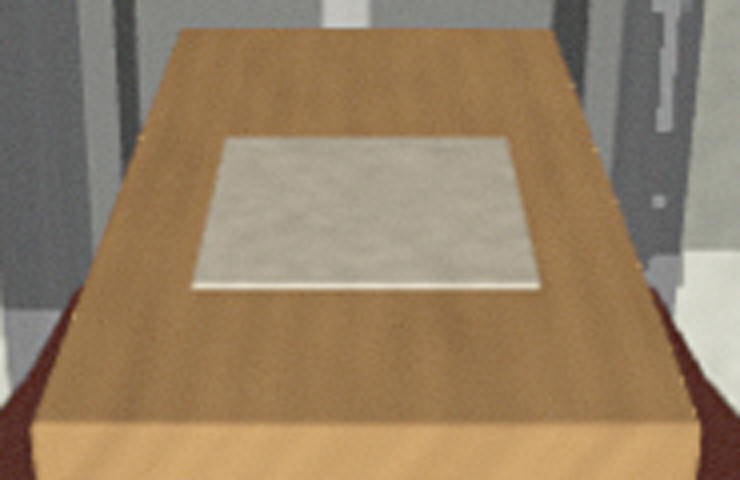

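Run:
```python
from pnp import *
p=ctrl.get_image('wrist')
pose(p,[(235.5,177.2),(327.75,177.2),(198,275.3),(364.8,275.3)])
print(ray(p,[(190+346/4,172)],4))
need([551.4,-262.4,47],1.555)
```

```text
origin [ 542.786 -258.957    2.566] x [ 0.999 -0.008 -0.033] z [ 0.032 -0.052  0.998]
[[ 520.866 -261.343    4.   ]]
t 21.18 pos [ 556.6 -261.    47.7] turn [ 0.117 -0.052  0.003] shift now [-1.5 -5.2  0.1] shift in final frame [-1.5 -5.2  0.7] F [-12.2  -1.5   5.8] w 50.0
```

```bash
python3 -m handwheel '[[[0,-0.01,0],[-0.5,-6,-1],0],[[0,-0.01,0],[-0.3,-9,-1.1],0],[[0,-0.01,0],[0,-9,-1.1],0],[[0,-0.01,0],[0,-9,-1.1],0],[[0,0,0],[0,-9,-1.1],0],[[0,0,0],[0,-9,-1.1],0],[[0,0,0],[0,-9,-1.1],0],[[0,0,0],[0,-8,-1],0],[[0,0,0],[0,0,0],0],[[0,0,0],[0,0,0],0]]';  python3 - <<'E'
from h import *
need([480,-262,47.5],1.555)
E
```

```text
t: 22.02
ee_pos: [481.0, -259.6, 47.6]
orientation: [2.189, 2.151, 0.135]
ft_force: [-0.2, 0.6, -1.6]
width: 50.0
t 22.02 pos [ 481.  -259.6   47.6] turn [ 0.111 -0.014 -0.002] shift now [-2.4 -1.  -0. ] shift in final frame [-2.4 -1.   0.1] F [-0.2  0.6 -1.6] w 50.0
```

```bash
python3 -m handwheel '[[[0,-0.01,0],[-2,0,0.8],0],[[0,0,0],[0,0,0.5],0],[[0,0,0],[0,0,0],1],[[0,0,0],[0,0,0],1],[[0,0,0],[0,0,0],1],[[0,0,0],[0,0,0],1],[[0,0,0],[0,0,0],1],[[0,0,0],[0,0,0],1],[[0,0,0],[0,0,0],1],[[0,0,0],[0,0,0],1]]';  python3 - <<'E'
from h import *
need([425,-260,47.5],1.555)
p=shot('wrist','w15.png')
E
```

```text
t: 22.85
ee_pos: [485.4, -263.0, 47.4]
orientation: [2.179, 2.142, 0.124]
ft_force: [-0.9, 0.0, 0.1]
width: 88.2
t 22.85 pos [ 485.4 -263.    47.4] turn [ 0.116  0.001 -0.001] shift now [  2.  -60.   -7.1] shift in final frame [  2.1 -60.4  -0.1] F [-0.9  0.   0.1] w 88.2
```

View pics/w15.png

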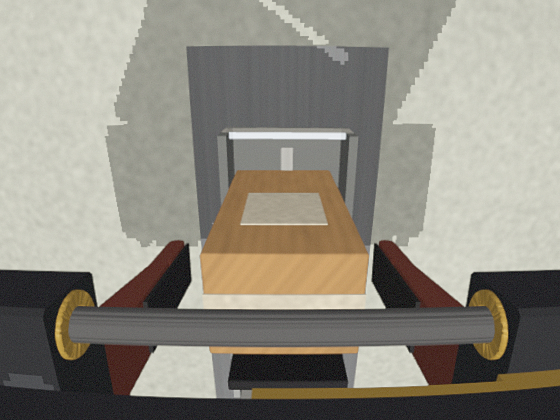

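```bash
python3 -m handwheel '[[[0.03,0,0],[0.5,-8,-1],1],[[0.03,0,0],[0.5,-8,-0.7],1],[[0.03,0,0],[0.5,-8,-0.5],1],[[0.026,0,0],[0.5,-8,-0.2],1],[[0,0,0],[0,-8,0],1],[[0,0,0],[0,-8,0],1],[[0,0,0],[0,-8,0],1],[[0,0,0],[0,-8,0],1],[[0,0,0],[0,0,0],1],[[0,0,0],[0,0,0],1]]';  python3 - <<'E'
from h import *
need([425,-261,47.5],1.555)
p=shot('wrist','w16.png')
E
```

```text
t: 23.73
ee_pos: [415.6, -259.5, 47.5]
orientation: [-2.239, -2.2, 0.004]
ft_force: [-0.4, -0.1, 0.1]
width: 87.5
t 23.73 pos [ 415.6 -259.5   47.5] turn [-0.004  0.    -0.002] shift now [-1.3  9.5 -0. ] shift in final frame [-1.4  9.5  0. ] F [-0.4 -0.1  0.1] w 87.5
```

View pics/w16.png

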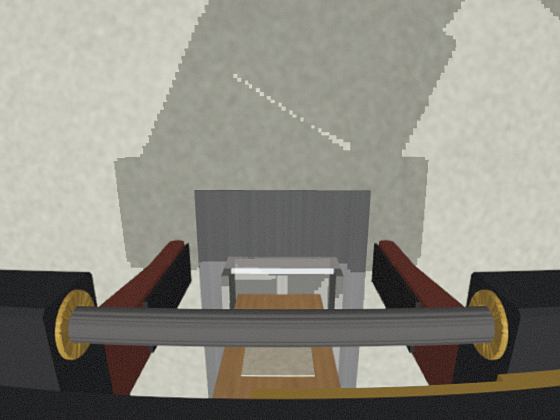

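```bash
python3 -m handwheel '[[[0,0,0],[-0.7,0,0],0],[[0,0,0],[0,0,0],0],[[0,0,0],[0,0,0],0],[[0,0,0],[0,0,0],0],[[0,0,0],[0,0,0],0],[[0,0,0],[0,0,0],0],[[0,0,0],[0,3,0],0],[[0,0,0],[0,3,0],0],[[0,0,0],[0,3,0],0],[[0,0,0],[0,3,0],0]]';  python3 - <<'E'
from h import *
need([520,-261.9,47.5],1.555)
p=shot('side','s17.png')
p=shot('wrist','w17.png')
b=cv2.imread('pics/s17.png')
cv2.imwrite('pics/crop17.png',cv2.resize(b[195:285,238:358],(640,480),interpolation=cv2.INTER_CUBIC))
E
```

```text
t: 24.62
ee_pos: [429.9, -260.9, 47.6]
orientation: [-2.24, -2.201, 0.004]
ft_force: [-0.3, 0.3, 0.0]
width: 24.7
t 24.62 pos [ 429.9 -260.9   47.6] turn [-0.003  0.001 -0.002] shift now [ 0.6 90.1 -0.2] shift in final frame [ 0.4 90.1  0.1] F [-0.3  0.3  0. ] w 24.7
```

View pics/crop17.png

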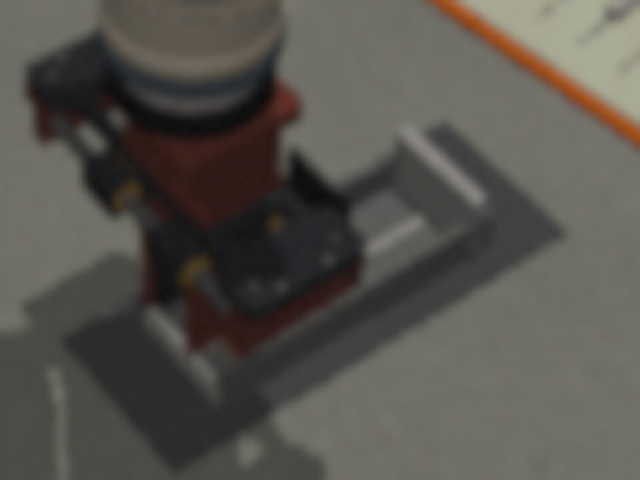

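View pics/w17.png

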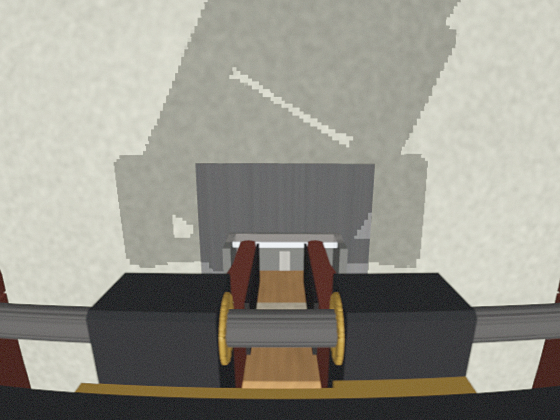

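```bash
python3 -m handwheel '[[[0,0,0],[0,3,0],0.25],[[0,0,0],[0,4,0],0.25],[[0,0,0],[0,5,0],0.25],[[0,0,0],[0,5,0],0.25],[[0,0,0],[0,5,0],0.25],[[0,0,0],[0,5,0],0.25],[[0,0,0],[0,5,0],0.25],[[0,0,0],[0,5,0],0.25],[[0,0,0],[0,5,0],0.25],[[0,0,0],[0,4,0],0.25]]';  python3 - <<'E'
from h import *
need([520,-261.9,47.5],1.555)
p=shot('wrist','w18.png')
E
```

```text
t: 25.55
ee_pos: [473.4, -260.6, 46.9]
orientation: [-2.229, -2.194, 0.015]
ft_force: [-8.0, -2.8, 7.3]
width: 22.0
t 25.55 pos [ 473.4 -260.6   46.9] turn [-0.017 -0.003 -0.   ] shift now [-0.6 46.6 -1.4] shift in final frame [-0.6 46.6 -0.6] F [-8.  -2.8  7.3] w 22.0
```

View pics/w18.png

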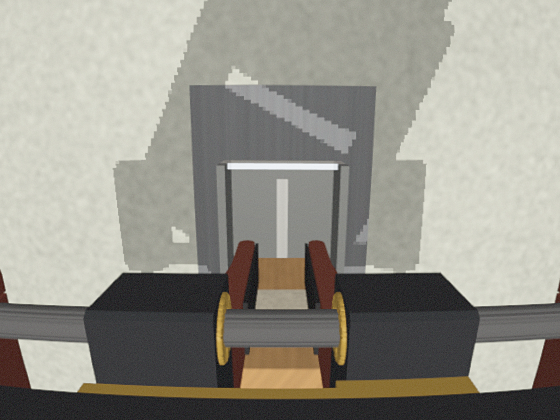

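```bash
python3 -m handwheel '[[[-0.004,0,0],[0,5,-0.1],0.25],[[-0.004,0,0],[0,5,-0.1],0.25],[[-0.004,0,0],[0,5,-0.1],0.25],[[-0.004,0,0],[0,5,-0.1],0.25],[[-0.004,0,0],[0,5,-0.1],0.25],[[-0.004,0,0],[0,5,-0.1],0.25],[[-0.004,0,0],[0,5,-0.1],0.25],[[-0.004,0,0],[0,5,-0.1],0.25],[[-0.004,0,0],[0,5,-0.1],0.25],[[-0.004,0,0],[0,5,-0.1],0.25]]';  python3 - <<'E'
from h import *
need([520,-261.9,47.5],1.555)
E
```

```text
t: 26.43
ee_pos: [505.7, -260.9, 46.6]
orientation: [-2.221, -2.191, 0.01]
ft_force: [-12.2, -3.4, 9.5]
width: 21.8
t 26.43 pos [ 505.7 -260.9   46.6] turn [-0.02  -0.011  0.002] shift now [-0.8 14.3 -1.2] shift in final frame [-0.7 14.3 -0.9] F [-12.2  -3.4   9.5] w 21.8
```

```bash
python3 -m handwheel '[[[-0.006,-0.002,0],[-0.1,5,-0.2],0.25],[[-0.006,-0.002,0],[-0.1,4.5,-0.2],0.25],[[-0.006,-0.002,0],[-0.1,4,-0.2],0.25],[[-0.006,0,0],[-0.1,4,-0.2],0.25],[[-0.006,0,0],[0,4,-0.2],0.25],[[-0.006,0,0],[0,4,-0.2],0.25],[[-0.006,0,0],[0,4,-0.2],0.25],[[-0.006,0,0],[0,4,-0.2],0.25],[[-0.006,0,0],[0,4,-0.2],0.25],[[-0.006,0,0],[0,4,-0.2],0.25]]';  python3 - <<'E'
from h import *
need([520,-261.9,47.5],1.555)
E
```

```text
t: 27.27
ee_pos: [518.2, -261.1, 46.7]
orientation: [-2.214, -2.189, 0.007]
ft_force: [-17.2, -4.6, 14.5]
width: 22.3
t 27.27 pos [ 518.2 -261.1   46.7] turn [-0.023 -0.017  0.004] shift now [-0.8  1.8 -0.9] shift in final frame [-0.8  1.8 -0.8] F [-17.2  -4.6  14.5] w 22.3
```

```bash
python3 -m handwheel '[[[-0.006,-0.002,0],[-0.1,4,-0.5],0.25],[[-0.006,-0.002,0],[-0.1,4,-0.5],0.25],[[-0.006,-0.002,0],[-0.1,4,-0.5],0.25],[[-0.006,0,0],[-0.1,4,-0.5],0.25],[[-0.006,0,0],[0,4,-0.5],0.25],[[-0.006,0,0],[0,4,-0.5],0.25],[[-0.006,0,0],[0,4.5,-0.5],0.25],[[-0.006,0,0],[0,4.5,-0.5],0.25],[[-0.006,0,0],[0,4.5,-0.5],0.25],[[-0.006,0,0],[0,4.5,-0.5],0.25]]';  python3 - <<'E'
from h import *
need([520,-261.9,47.5],1.555)
p=shot('wrist','w19.png')
p=shot('scene','c19.png')
p=shot('side','s19.png')
need([520,-261.9,47.5],1.555)
a=cv2.imread('pics/c19.png');b=cv2.imread('pics/s19.png')
def c(i,x,y,wd,h): return cv2.resize(i[y:y+h,x:x+wd],(400,300),interpolation=cv2.INTER_CUBIC)
cv2.imwrite('pics/crop19.png',np.hstack([c(a,190,190,80,60),c(b,258,195,100,75)]))
E
```

```text
t: 28.1
ee_pos: [518.1, -260.3, 47.2]
orientation: [-2.197, -2.168, 0.021]
ft_force: [-20.0, -4.4, 13.1]
width: 22.2
t 28.1 pos [ 518.1 -260.3   47.2] turn [-0.049 -0.029  0.002] shift now [-1.6  1.9 -0.4] shift in final frame [-1.6  1.9 -0.3] F [-20.   -4.4  13.1] w 22.2
t 28.25 pos [ 518.1 -260.3   47.2] turn [-0.049 -0.029  0.002] shift now [-1.6  1.9 -0.4] shift in final frame [-1.6  1.9 -0.3] F [-21.4  -4.   13.3] w 22.0
```

View pics/crop19.png

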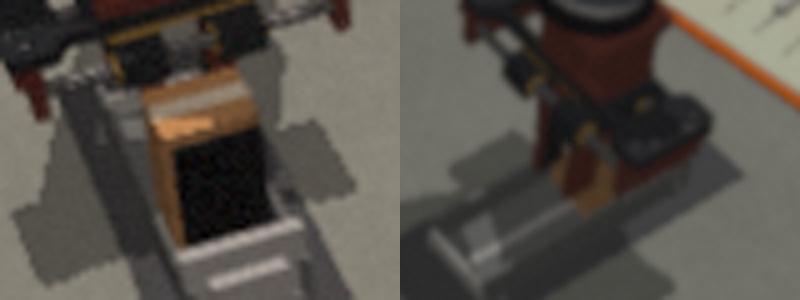

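View pics/w19.png

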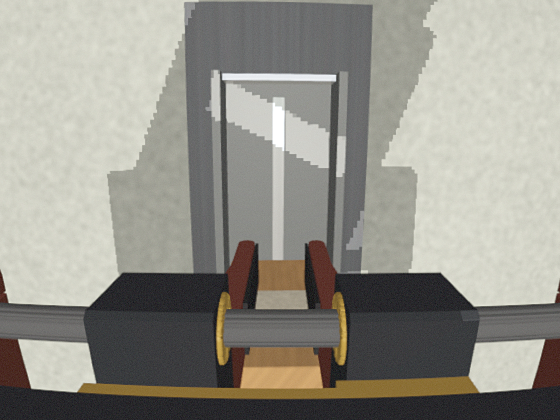

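Run:
```python
from h import *
np.set_printoptions(precision=1,suppress=True)
d=cv2.imread('pics/w19.png')
cv2.imwrite('pics/crop20.png',cv2.resize(d[235:395,220:350],(520,640),interpolation=cv2.INTER_CUBIC)[:600])
```

```text
(no output)
```

View pics/crop20.png

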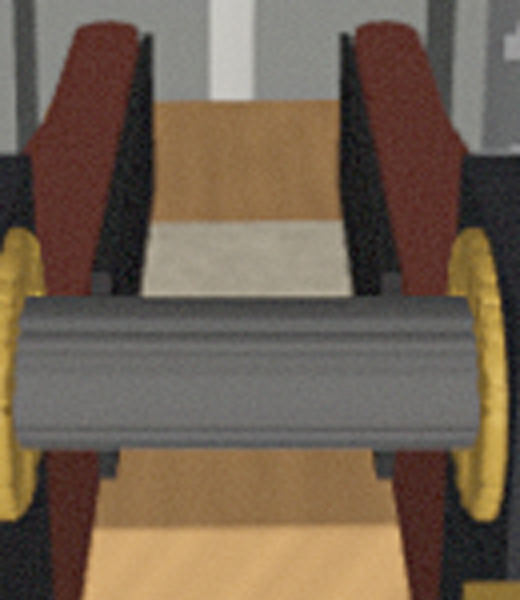

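Run:
```python
from h import *
np.set_printoptions(precision=1,suppress=True)
p=ctrl.get_image('wrist')
print(ray(p,[(281.5,259.6)],4), ray(p,[(281.5,365.8)],99), ray(p,[(281,78)],18), ray(p,[(278,100),(278,255)],4))
o=ctrl.get_obs(); print(o['t'],o['ee_pos'],o['ft_force'])
```

```text
[[ 527.  -259.4    4. ]] [[ 530.2 -262.2   99. ]] [[ 428.6 -258.6   18. ]] [[ 437.9 -260.     4. ]
 [ 524.1 -261.4    4. ]]
28.3 [ 518.1 -260.3   47.2] [-19.6  -5.   13.1]
```

Run:
```python
from h import *
print(ctrl.close_job())
o=ctrl.get_obs(); print(o['t'],o['ee_pos'],o['ft_force'])
```

```text
the job is handed in; nothing more can be done
None
the job is handed in; nothing more can be done
```

I stood the small carton in the lane with a broad face to the paddle and pressed the paddle back to its stop. I handed the job in at about 28.3 s with the fingers still pushing; no verdict was reported.

**How it went:** On the first press, with the carton gripped by its sides, the pads slipped and it tilted to about 0.12 rad, inside the 0.14 limit. I backed off to the gap and let go of it there. I then pushed it home with the nearly closed fingers against its front face, so the fingers press on it rather than grip it.

**Last checks:**
- **Paddle home:** the tool stopped at x = 518.1 mm and did not advance while the force rose from 17 to about 20 N, well below the 45 N crush limit. There is no direct reading of the paddle position. From the last wrist picture I put the carton's front face 98 mm from the lip at floor level and about 102 mm at its top. 100 mm would be exactly home with the carton upright.
- **Carton:** it leaned about 0.03 rad, its top towards the paddle. The last sideways measurement was from the first press, about 3 mm off the middle line; during the final press I did not measure it, but the rails keep it within about 3 mm.
- **Less certain:** about 13 N of the final push went vertically, pressing the carton onto the lane floor.
- **Other things:** I did not go near the other carton, the tape or the scanner, but did not measure their positions again at the end.

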